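# Set four sand cores in their moulds

### The job

Set each of the four black sand cores upright in the open mould whose core print, the pale recess in the middle of the dark cavity, has the same outline as the core's foot: round, square, half-moon and oblong. Turn each core to suit and lower it gently until its foot is fully home on the bottom of the print; the cores are brittle, so do not drop, ram or tip them. Leave the green tin and the pot of rods standing where they are.

Things in the scene. Friction and masses are not known exactly. Their poses are not given: they have to be found in the camera images.
- core_round: Loose black sand core, about 130 g, standing on the bench: foot 18 mm thick, a disc of diameter 54 mm; on it an upright stem, a cylinder of diameter 28 mm (with a 40 mm wide step from 18 to 27 mm height); height overall 76 mm. Origin: on the stem's axis, at the underside of the foot; z up. Its yaw does not matter.
- core_square: Loose black sand core, about 140 g, standing on the bench: foot 18 mm thick, a square 50 x 50 mm; on it an upright stem, 26 x 26 mm in section, its faces parallel to the foot's sides; height overall 74 mm. Origin: on the stem's axis, at the underside of the foot; z up. x and y run square to the sides; it fits its print every quarter turn.
- core_moon: Loose black sand core, about 130 g, standing on the bench: foot 18 mm thick, a half-moon 42 mm (x) by 68 mm (y): disc of radius 34 mm about x = -8 mm, cut off flat at x = -16 mm, round towards +x; on it an upright stem, a cylinder of diameter 26 mm; height overall 78 mm. Origin: on the stem's axis, at the underside of the foot; z up. It fits its print only one way round, x with the print's x.
- core_oblong: Loose black sand core, about 130 g, standing on the bench: foot 18 mm thick, an oblong 72 mm long along x and 28 mm wide along y with fully rounded ends; on it an upright stem, 40 mm along x and 22 mm along y, flat-sided; height overall 72 mm. Origin: on the stem's axis, at the underside of the foot; z up. It fits its print either way round, every half turn.
- mould_round: Fixed mould: aluminium flask 120 x 120 x 36 mm high, 152 mm over its lugs. Dark round cavity, 100 mm wide, floor at 30 mm; in it the pale core print, round, 68 mm across at the mouth, floor at 18 mm; walls slope, 3 mm clear of the foot below, 7 mm at the mouth. Origin: on the bench, below the axis of the seated core (whose origin is then 18 mm higher). Its yaw does not matter.
- mould_square: Fixed mould: aluminium flask 120 x 120 x 36 mm high, 152 mm over its lugs. Dark round cavity, 100 mm wide, floor at 30 mm; in it the pale core print, square, 64 mm at the mouth, floor at 18 mm; walls slope, 3 mm clear of the foot below, 7 mm at the mouth. Origin: on the bench, below the axis of the seated core (whose origin is then 18 mm higher). Axes square to the sides.
- mould_moon: Fixed mould: aluminium flask 120 x 120 x 36 mm high, 152 mm over its lugs. Dark round cavity, 100 mm wide, floor at 30 mm; in it the pale core print, half-moon, mouth x -23 to +33, y -41 to +41 mm, floor at 18 mm; walls slope, 3 mm clear of the foot below, 7 mm at the mouth. Origin: on the bench, below the axis of the seated core (whose origin is then 18 mm higher). x: from flat to round side.
- mould_oblong: Fixed mould: aluminium flask 120 x 120 x 36 mm high, 152 mm over its lugs. Dark round cavity, 100 mm wide, floor at 30 mm; in it the pale core print, oblong, mouth 86 mm along x by 42 mm, floor at 18 mm; walls slope, 3 mm clear of the foot below, 7 mm at the mouth. Origin: on the bench, below the axis of the seated core (whose origin is then 18 mm higher). 
- wash_tin: Loose bystander, to be left standing where it is: small green tin with a paper band and a steel lid, diameter 61 mm, 77 mm high. Origin: centre of its underside.
- rod_pot: Loose bystander, to be left standing where it is: white plastic pot, 62 mm across the rim and 85 mm high, with short core rods standing in it up to 165 mm. Origin: centre of its underside.
Not all that is in view belongs to the job. Leave any pink or purple look-alike of the core_square alone.

How it is judged (in metres and radians):
At the end, for the whole second after the job is handed in: Every core stands upright (within 4.5 degrees) and at rest in the mould of its own outline, its axis within 8 mm of the print's and its foot on the print's floor (within 3 mm of fully home) (horizontal distance between core_round and mould_round below 0.008 m and z of core_round in the frame of mould_round below 0.021 m and angle between each of core_round, core_square, core_moon, core_oblong's own z axis and vertical below 0.08 rad and linear speed of each of core_round, core_square, core_moon, core_oblong below 0.02 m/s and angular speed of each of core_round, core_square, core_moon, core_oblong below 0.2 rad/s and horizontal distance between core_square and mould_square below 0.008 m and z of core_square in the frame of mould_square below 0.021 m and horizontal distance between core_moon and mould_moon below 0.008 m and z of core_moon in the frame of mould_moon below 0.021 m and horizontal distance between core_oblong and mould_oblong below 0.008 m and z of core_oblong in the frame of mould_oblong below 0.021 m); the robot touches nothing.
It fails at once if a core is tipped by more than 35 degrees (angle between any of core_round, core_square, core_moon, core_oblong's own z axis and vertical above 0.61 rad).
It fails at once if a core is dropped: it moves faster than 0.6 m/s with no finger on it (a free fall of about 20 mm) ((linear speed of core_round above 0.6 m/s and contact force between the fingers and core_round below 0.05 N) or (linear speed of core_square above 0.6 m/s and contact force between the fingers and core_square below 0.05 N) or (linear speed of core_moon above 0.6 m/s and contact force between the fingers and core_moon below 0.05 N) or (linear speed of core_oblong above 0.6 m/s and contact force between the fingers and core_oblong below 0.05 N)).
It fails at once if a core is rammed into a mould with more than 100 N (contact force between any of core_round, core_square, core_moon, core_oblong and mould_round above 100 N or contact force between any of core_round, core_square, core_moon, core_oblong and mould_square above 100 N or contact force between any of core_round, core_square, core_moon, core_oblong and mould_moon above 100 N or contact force between any of core_round, core_square, core_moon, core_oblong and mould_oblong above 100 N).
It fails at once if the green tin or the pot of rods is shifted by more than 25 mm or tipped (distance of any of wash_tin, rod_pot from where it was at the start of the episode above 0.025 m or angle between any of wash_tin, rod_pot's own z axis and vertical above 0.35 rad).
It also fails if it takes over 128 s, if anything falls off the work surface, if the arm or the gripper's body presses on something with over 40 N, if the wrist force passes 120 N, or if a joint passes its speed limit or range.

### The arm

A 7-joint arm with a two-finger parallel gripper is mounted at the origin on the work surface. World frame = base frame: x ahead of the robot, y to its left, z up, the work surface at z = 0. Lengths are in mm, angles in rad, forces in N, time in s.
With the tool pointing down it reaches from about 425 to 875 mm from the base axis. Payload 4.7 kg.
Tool frame: the origin (TCP) lies where the fingers leave the gripper's body, on its centre line; the fingertips stand 73 mm ahead of it and the grasp point (between the pads) lies 54 mm ahead of it; z points along the fingers, y is the direction in which the jaws open and shut (so a half turn about z gives the same grasp; the last joint's range is limited). The gripper opens to 85 mm and grips with 20 to 120 N. Pads are 22 mm wide; open, the fingers measure 114 mm over their backs; the gripper's body (76 mm by 85 mm) begins 54 mm behind the grasp point. The pads swing forward as they close: fully open they stand 13 mm farther back than shut.
Start: joints at [-1.159, 0.321, -0.07, 1.45, 0.023, 1.371, -0.057], TCP at [251.827, 599.25, 303.949] pointing down, gripper open.
Joint ranges: [-2.86, 2.86], [-0.3, 2.09], [-1.38, 1.24], [0.06, 2.45], [-1.56, 4.7], [0.09, 2.05], [-2.69, 2.69]. Speed limits (rad/s): [2.57, 2.57, 3.14, 3.14, 3.14, 3.14, 3.14].

### API

Orientations are given as a 3x3 rotation matrix whose columns are the frame's x, y, z axes.
In Python, from rig import arm, get_image gives the robot as it stands. The module is installed in compiled form; this text tells all that it offers.
- The arm moves only by the tool carry_out, never from a script. Its argument "motion" is text: rows parted by semicolons, each of 7 numbers parted by spaces: the shift along the tool's x, y, z in cm, then the turn, a rotation vector about the tool's x, y, z in rad, then the finger opening in cm, from 0 to 8.54. In form: x y z ax ay az jaw; .... A call has exactly 8 rows; each row is the pose to reach, as a shift and turn from the pose commanded when the call began, along the tool's axes at that moment; what a row does not reach only later rows make up. A row lasts 1/8 s, in which the tool goes at most 62.5 mm and 10.7 degrees, less where a joint would pass 70% of its speed; a pose out of reach is approached as far as the arm can. A call with a gripper value outside its range is refused whole. The fingers move at their own pace and stop on an object; "force" is the grip in N (left out, the last holds). Time passes only in rows, so rows that repeat a pose let the fingers close, or fill a call up. It gives the time, the measured TCP pose, the force and the opening at its end, in the units of the state.
- arm.observe(): the state, without advancing time (a new reading comes with each control period).
- get_image(name): name is "scene" or "top"; returns a dict with "image" (384x512x3 uint8, red, green, blue), "camera_matrix" (3x3 intrinsics, pixels), "k1" (the pictures are not rectified: a ray, as slopes to the right and down, at radius r is drawn at 1 + k1 r^2 times it, then the intrinsics apply), "extrinsics" (4x4, takes a point from world to camera coordinates). Camera axes: x right, y up, looking along -z (the intrinsics and any distortion apply to the point x, -y, -z); pixel columns grow to the right and rows downward; lengths in mm; the calibration is good to about 2 mm. A picture is of the moment at which its call begins. There is no depth.
- arm.sign_off(): hands the job in, once; it reports no verdict.
The state is a dict: "t": time; "joint_positions": joint angles; "joint_vel": joint speeds; "joint_efforts": joint torques, N m; "tool_pos": TCP position; "eef_rot": TCP orientation; "ft_force": force on the tool from outside, world axes, zero at the start; "ft_torque": the same for the moment, N m; "finger_gap": finger opening in mm.
Only numpy, scipy, OpenCV 4.12 (cv2) and the standard library are available. Lean on these libraries where they do the work, as an engineer would, in place of code of your own. Each camera call takes 0.05 s, during which the arm holds its last target.

## Working session

There is one attempt and no reset: what is moved stays moved. The work goes in short steps, Python scripts to look and compute and a tool call to move; the robot and the scene stay as the last step left them, time stands still between calls to the robot, and variables do not carry over. Pictures are saved under pics/ and viewed, and the job is handed in when it is done.

Besides the shell and the picture viewer there is one more tool, called by a JSON object that holds its "name" and its "arguments", one argument or row to a line. carry_out: Moves the arm, as the interface text tells. Its arguments: {"type":"object","properties":{"motion":{"type":"string"},"force":{"type":"number"}},"required":["motion"]}

```bash
mkdir -p pics; python3 - <<'E'
from rig import arm,get_image
import cv2,numpy as np
s=arm.observe()
for k,v in s.items(): print(k,np.round(v,3).tolist())
for n in("scene","top"):
    d=get_image(n);print(n,d["camera_matrix"],d["k1"],d["extrinsics"])
    cv2.imwrite(f"pics/{n}0.png",cv2.resize(d["image"][:,:,::-1],(768,576),interpolation=cv2.INTER_CUBIC))
    cv2.imwrite(f"pics/raw_{n}0.png",d["image"][:,:,::-1])
E
```

```text
t 0.0
joint_positions [-1.159, 0.322, -0.07, 1.452, 0.023, 1.371, -0.057]
joint_vel [0.001, 0.0, -0.0, 0.001, -0.001, -0.003, 0.001]
joint_efforts [0.0, -49.359, -0.382, -31.433, 0.013, 0.012, 0.0]
tool_pos [251.701, 598.862, 302.837]
eef_rot [[-0.922, 0.387, -0.001], [0.387, 0.922, -0.002], [-0.0, -0.002, -1.0]]
ft_force [-0.029, 0.941, -0.579]
ft_torque [-0.0, 0.029, 0.013]
finger_gap 85.545
scene [[365.08368671   0.         254.17012436]
 [  0.         365.08368671 189.54221644]
 [  0.           0.           1.        ]] -0.052091643721491165 [[-7.75375962e-01  6.31425099e-01  9.71912408e-03  4.44214179e+02]
 [-4.37331012e-01 -5.48008144e-01  7.13041836e-01  2.12307729e+02]
 [ 4.55558671e-01  5.48625025e-01  7.01054120e-01 -1.32450136e+03]
 [ 0.00000000e+00  0.00000000e+00  0.00000000e+00  1.00000000e+00]]
top [[370.71508715   0.         257.03333543]
 [  0.         370.71508715 185.88304446]
 [  0.           0.           1.        ]] -0.04372537874059453 [[ 2.64681734e-02 -9.99533636e-01 -1.52297972e-02 -9.02417844e+00]
 [ 9.96395355e-01  2.51506231e-02  8.10169223e-02 -5.30832631e+02]
 [-8.05961000e-02 -1.73192692e-02  9.96596363e-01 -9.67072373e+02]
 [ 0.00000000e+00  0.00000000e+00  0.00000000e+00  1.00000000e+00]]
```

View pics/top0.png

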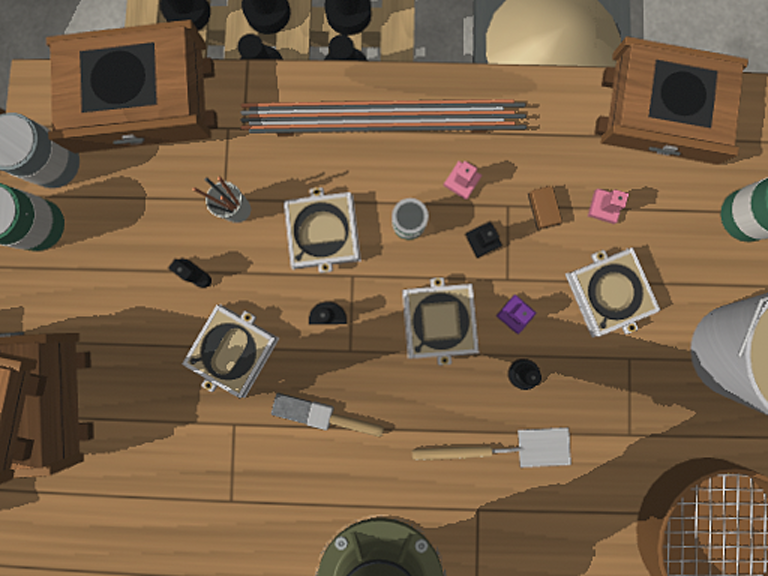

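View pics/scene0.png

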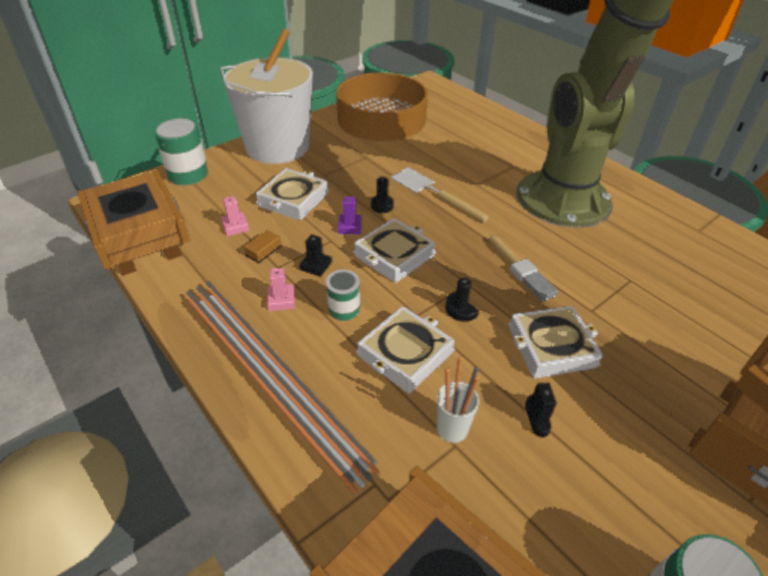

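The top view shows the moulds with these prints (768-px picture): moon at (230,350), oblong or moon at (320,230), square at (441,320), round at (614,291). The cores are oblong (190,272), moon (327,313), square (485,238) and round (525,373). The tin is at (410,217) and the pot at (222,200). I'll zoom in next.

```bash
cat > h.py <<'E'
import numpy as np,cv2
from rig import arm,get_image
def load(n):
    return get_image(n)
def ray(d,uv):
    K=d["camera_matrix"];E=np.array(d["extrinsics"])
    q=(np.asarray(uv,float)-[K[0,2],K[1,2]])/[K[0,0],K[1,1]]
    rd=np.linalg.norm(q); r=rd
    for _ in range(30): r=rd/(1+d["k1"]*r*r)
    p=q*(r/rd if rd>0 else 1)
    R=E[:3,:3];c=-R.T@E[:3,3]
    return c,R.T@np.array([p[0],-p[1],-1])
def toz(d,uv,z):
    c,v=ray(d,uv);return c+v*(z-c[2])/v[2]
def proj(d,P):
    E=np.array(d["extrinsics"]);K=d["camera_matrix"]
    p=E[:3,:3]@np.asarray(P,float)+E[:3,3];q=np.array([p[0],-p[1]])/-p[2]
    q=q*(1+d["k1"]*(q@q));return q*[K[0,0],K[1,1]]+[K[0,2],K[1,2]]
def crop(d,x0,y0,w,h,f,name):
    im=d["image"][y0:y0+h,x0:x0+w,::-1]
    cv2.imwrite("pics/"+name,cv2.resize(im,None,fx=f,fy=f,interpolation=cv2.INTER_CUBIC))
E
python3 - <<'E'
from h import *
d=load("top")
crop(d,105,100,160,175,3.4,"topL.png");crop(d,250,100,200,170,3.5,"topR.png")
E
```

```text
(no output)
```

View pics/topL.png

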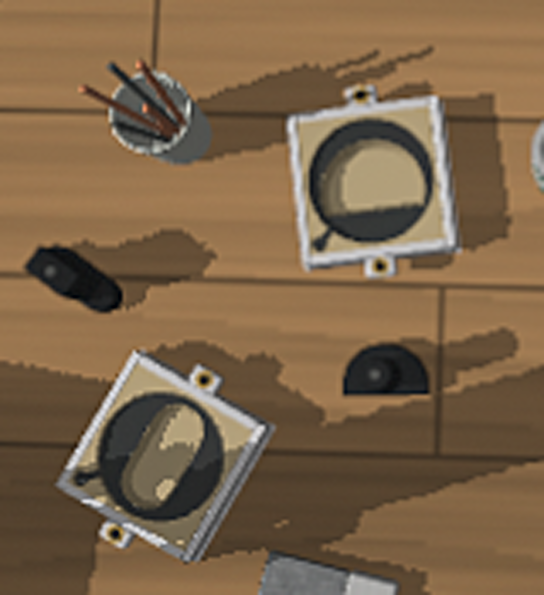

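View pics/topR.png

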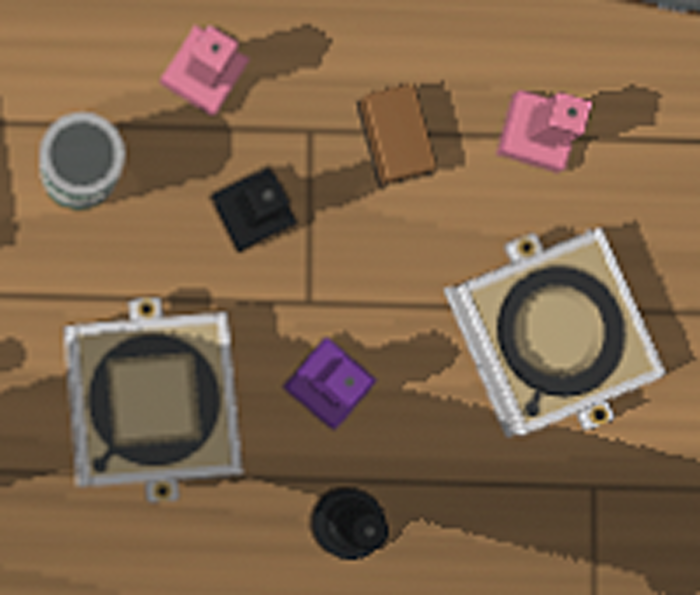

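The left crop shows the moon mould at top (370,180) with its flat side facing down in the image, and the oblong mould at bottom left. The right crop shows the square and round moulds, with the square core at (255,205) and the round core at (350,520). Next I'll fit contours to measure these.

```bash
python3 - <<'E'
from h import *
d=load("top");f=8
cent={"moon":(213,153),"oblong":(153,232),"square":(294,214),"round":(410,195)}
for n,(u,v) in cent.items():
    x0,y0=u-32,v-32
    im=cv2.resize(d["image"][y0:y0+64,x0:x0+64,::-1],None,fx=f,fy=f,interpolation=cv2.INTER_CUBIC)
    hsv=cv2.cvtColor(im,cv2.COLOR_BGR2HSV)
    m=((hsv[...,2]<82)&(hsv[...,1]<70)).astype(np.uint8)*255
    m=cv2.morphologyEx(m,cv2.MORPH_OPEN,np.ones((25,25)))
    cs,hi=cv2.findContours(m,cv2.RETR_CCOMP,cv2.CHAIN_APPROX_NONE)
    print(n)
    for c,h in zip(cs,hi[0]):
        if cv2.contourArea(c)<5000: continue
        cv2.drawContours(im,[c],-1,(0,0,255) if h[3]<0 else (0,255,0),1)
        z=36 if h[3]<0 else 30
        P=np.array([toz(d,((p[0]+.5)/f-.5+x0,(p[1]+.5)/f-.5+y0),z)[:2] for p in c[:,0]]).astype(np.float32)
        if h[3]<0:
            e=cv2.minEnclosingCircle(P); el=cv2.fitEllipse(cv2.convexHull(P)); print(" cavity",e,el)
        r=cv2.minAreaRect(P);M=cv2.moments(P.reshape(-1,1,2));print("  ",h[3]>=0,"rect",np.round(np.hstack(r),1),"centroid",M["m10"]/M["m00"],M["m01"]/M["m00"],"area",cv2.contourArea(P))
    cv2.imwrite(f"pics/m_{n}.png",im)
ims=[cv2.resize(cv2.imread(f"pics/m_{n}.png"),(390,290)) for n in cent]
cv2.imwrite("pics/mm.png",np.vstack([np.hstack(ims[:2]),np.hstack(ims[2:])]))
E
```

```text
moon
 cavity ((586.626220703125, 118.60626983642578), 35.06883239746094) ((583.9940795898438, 118.72019958496094), (27.810344696044922, 71.95893096923828), 6.247865676879883)
   False rect [580.7 117.8  22.3  69.7   7.6] centroid 582.2696667877849 117.21332402834757 area 1205.0232843207195
 cavity ((635.41552734375, 126.38832092285156), 40.7746467590332) ((637.4004516601562, 126.51851654052734), (50.711490631103516, 78.92620849609375), 11.016863822937012)
   False rect [646.4 129.5  32.8  81.3  15.7] centroid 647.8305450165115 129.96942292395423 area 1242.9564064780716
oblong
 cavity ((381.72430419921875, 256.569091796875), 41.552650451660156) ((381.8778076171875, 256.06951904296875), (46.755760192871094, 78.6175537109375), 58.95763397216797)
   False rect [376.9 249.6  31.1  83.1  55.3] centroid 378.9628207192434 249.18147130974967 area 1633.531962910667
 cavity ((404.08880615234375, 293.59722900390625), 44.99248504638672) ((404.8626403808594, 296.64508056640625), (53.57909393310547, 86.8319091796875), 65.02144622802734)
   False rect [409.1 305.   35.5  89.9  66.4] centroid 409.256
[... 803 characters left out ...]
)
   False rect [ 463.2 -132.4   59.    18.7    5.7] centroid 463.0016383009603 -131.4757733449089 area 874.9740076677408
 cavity ((494.3427734375, -88.8476333618164), 30.783193588256836) ((496.5760192871094, -87.9891128540039), (21.82624053955078, 61.73323059082031), 7.030209064483643)
   False rect [498.8 -88.3  17.8  61.1   6.5] centroid 497.94805052274546 -88.4219476006709 area 864.1834191135131
round
 cavity ((517.3225708007812, -396.51568603515625), 49.395668029785156) ((518.0276489257812, -397.5601806640625), (95.34368896484375, 97.33544921875), 107.05902099609375)
   False rect [ 518.5 -398.6   96.5   92.5   32.5] centroid 520.1099068174292 -401.95873499930207 area 3056.0635794419795
```

View pics/mm.png

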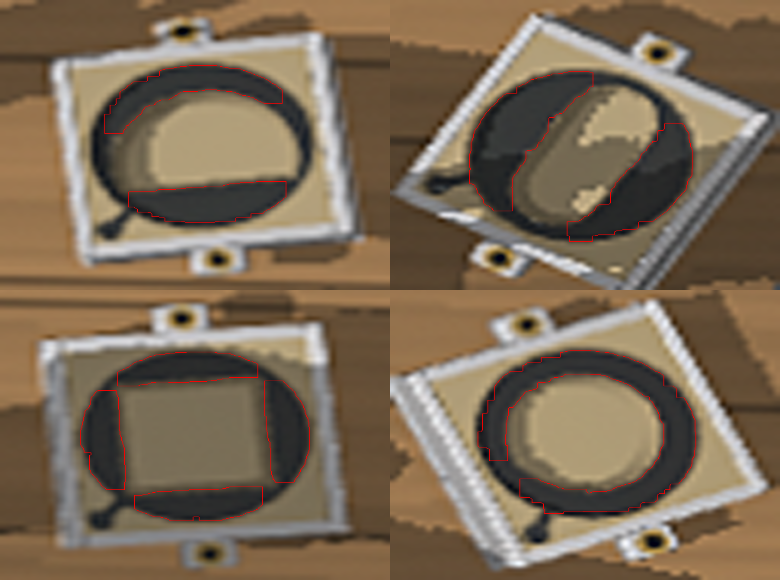

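```bash
python3 - <<'E'
from h import *
d=load("top");f=8
cent={"moon":(213,153),"oblong":(153,232),"square":(294,214),"round":(410,195)}
for n,(u,v) in cent.items():
    x0,y0=u-32,v-32
    W=lambda c,z:np.array([toz(d,((p[0]+.5)/f-.5+x0,(p[1]+.5)/f-.5+y0),z)[:2] for p in c[:,0]]).astype(np.float32)
    im=cv2.resize(d["image"][y0:y0+64,x0:x0+64,::-1],None,fx=f,fy=f,interpolation=cv2.INTER_CUBIC)
    b=im.astype(int); dark=((b[...,2]-b[...,0])<20)&(b[...,2]<85)
    dm=dark.astype(np.uint8)*255
    lab=cv2.connectedComponents(255-dm,connectivity=4)[1]
    blob=(lab==lab[256,256]).astype(np.uint8)*255
    if blob.mean()>255*.5: print("leak",n)
    blob=cv2.morphologyEx(blob,cv2.MORPH_OPEN,cv2.getStructuringElement(2,(17,17)))
    c=max(cv2.findContours(blob,0,cv2.CHAIN_APPROX_NONE)[0],key=cv2.contourArea)
    P=W(c,30);r=cv2.minAreaRect(P);M=cv2.moments(P.reshape(-1,1,2))
    print(n,"print rect",np.round(np.hstack(r),1),"centroid",round(M["m10"]/M["m00"],1),round(M["m01"]/M["m00"],1),"area",cv2.contourArea(P))
    if n=="moon": H=cv2.convexHull(P)[:,0]; print(cv2.fitEllipse(P))
    full=cv2.bitwise_or(dm,blob)
    full=cv2.morphologyEx(full,cv2.MORPH_CLOSE,cv2.getStructuringElement(2,(9,9)))
    full=cv2.morphologyEx(full,cv2.MORPH_OPEN,cv2.getStructuringElement(2,(121,121)))
    k=max(cv2.findContours(full,0,cv2.CHAIN_APPROX_NONE)[0],key=cv2.contourArea)
    Q=W(k,36);print("  cavity",np.round(np.hstack(cv2.fitEllipse(Q)),1),np.round(np.hstack(cv2.minEnclosingCircle(Q)),1))
    cv2.drawContours(im,[k],-1,(0,0,255),1);cv2.drawContours(im,[c],-1,(0,255,0),1)
    cv2.imwrite(f"pics/m_{n}.png",im)
ims=[cv2.resize(cv2.imread(f"pics/m_{n}.png"),(390,300)) for n in cent]
cv2.imwrite("pics/mm2.png",np.vstack([np.hstack(ims[:2]),np.hstack(ims[2:])]))
E
```

```text
moon print rect [620.6 121.7  57.1  82.9   7.2] centroid 617.5 121.4 area 3866.9915251496714
((617.3890380859375, 121.26924133300781), (59.791255950927734, 87.43563079833984), 8.617720603942871)
  cavity [615.2 122.3  96.1  96.7  28.5] [615.  122.3  48.7]
oblong print rect [396.6 277.3  43.9  86.8  62.4] centroid 397.2 276.9 area 3184.2108638552018
  cavity [396.1 277.1  97.1  97.8 113.9] [396.  277.   49.3]
square print rect [459.7 -93.   64.1  64.1   6.2] centroid 459.6 -93.0 area 3885.1796153101022
  cavity [459.3 -92.8  98.1  98.3  78.3] [459.3 -92.5  49.7]
round print rect [ 519.  -398.8   68.3   67.8   89.5] centroid 518.7 -398.7 area 3656.8541139247827
  cavity [ 517.9 -397.4   95.2   97.   111.4] [ 517.9 -397.5   48.7]
```

View pics/mm2.png

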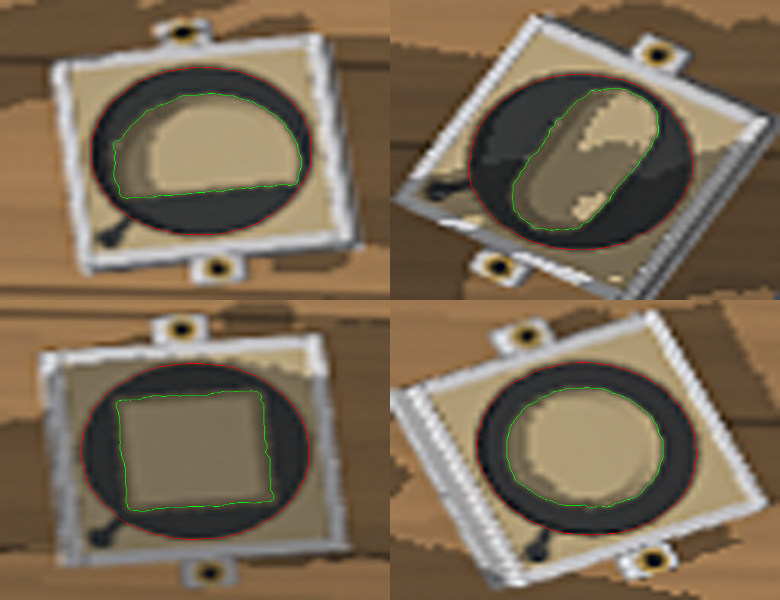

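All four prints measure as specified. Now the cores.

```bash
python3 - <<'E'
from h import *
d=load("top");s=load("scene")
def up(d,u,v,w=20):
    im=d["image"][v-w:v+w,u-w:u+w,::-1].astype(float)
    im=np.clip(255*(im/255)**0.45,0,255).astype(np.uint8)
    return cv2.resize(im,(190,190) ,interpolation=cv2.INTER_CUBIC)
T=[(126,181),(218,208),(324,159),(350,249)]
S=[(361,271),(308,200),(210,170),(254,131)]
a=np.hstack([up(d,*t,22) for t in T]);b=np.hstack([up(s,*t,24) for t in S])
cv2.imwrite("pics/cores.png",np.vstack([a,b]))
E
```

```text
(no output)
```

View pics/cores.png

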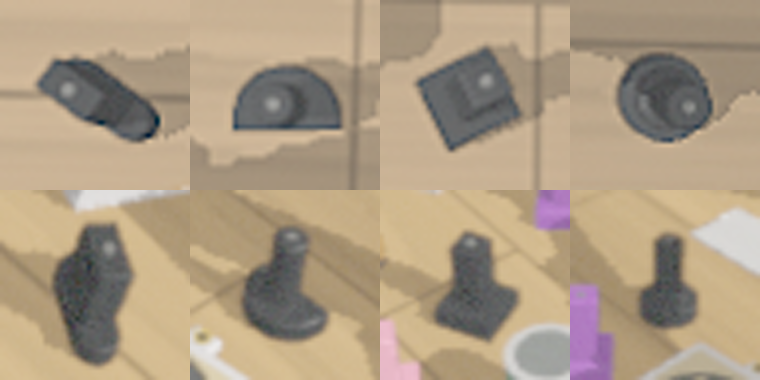

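```bash
python3 - <<'E'
from h import *
d=load("top");f=8
T={"oblong":(126,181,72),"moon":(218,208,78),"square":(324,159,74),"round":(350,249,76)}
out=[]
for n,(u,v,h) in T.items():
    x0,y0=u-22,v-22
    W=lambda c,z:np.array([toz(d,((p[0]+.5)/f-.5+x0,(p[1]+.5)/f-.5+y0),z)[:2] for p in c.reshape(-1,2)]).astype(np.float32)
    im=cv2.resize(d["image"][y0:y0+44,x0:x0+44,::-1],None,fx=f,fy=f,interpolation=cv2.INTER_CUBIC)
    b=im.astype(int);m=(((b[...,2]-b[...,0])<14)&(b[...,2]<75)).astype(np.uint8)*255
    m=cv2.morphologyEx(m,cv2.MORPH_CLOSE,np.ones((15,15)));m=cv2.morphologyEx(m,cv2.MORPH_OPEN,np.ones((9,9)))
    c=max(cv2.findContours(m,0,cv2.CHAIN_APPROX_NONE)[0],key=cv2.contourArea)
    fill=np.zeros_like(m);cv2.drawContours(fill,[c],-1,255,-1);fill=cv2.erode(fill,np.ones((25,25)))
    g=cv2.GaussianBlur(im[...,1],(0,0),3);_,mx,_,pos=cv2.minMaxLoc(g,fill)
    pt=g.astype(float)-(mx-12);pt[(fill==0)|(pt<0)]=0
    yy,xx=np.mgrid[:352,:352];near=(np.hypot(xx-pos[0],yy-pos[1])<14);pt*=near
    dot=np.array([(pt*xx).sum(),(pt*yy).sum()])/pt.sum()
    P=W(c,18);r=cv2.minAreaRect(P)
    print(n,"dot@top",W(dot,h).round(1),"dotpx",(dot/f+[x0,y0]).round(1),"max",mx,"rect@18",np.round(np.hstack(r),1),"encl",np.round(np.hstack(cv2.minEnclosingCircle(P)),1))
    cv2.drawContours(im,[c],-1,(0,0,255),1);cv2.circle(im,tuple(int(q) for q in dot),4,(0,255,0),-1)
    np.save(f"c_{n}.npy",(c.reshape(-1,2)+.5)/f-.5+[x0,y0])
    out.append(cv2.resize(im,(390,290)))
cv2.imwrite("pics/cc.png",np.vstack([np.hstack(out[:2]),np.hstack(out[2:])]))
E
```

```text
oblong dot@top [[535.  357.5]] dotpx [119.7 179.7] max 87.0 rect@18 [533.3 356.8  80.7  33.5  57.1] encl [531.1 358.6  41.1]
moon dot@top [[463.8 108. ]] dotpx [215.2 210.1] max 90.0 rect@18 [468.7 107.1  38.3  66.2   1.6] encl [456.  106.8  33.5]
square dot@top [[ 609.1 -169.3]] dotpx [326.5 155.7] max 86.0 rect@18 [ 607.6 -168.9   48.8   52.5   27.3] encl [ 606.8 -168.2   33.8]
round dot@top [[ 369.3 -244.6]] dotpx [355.7 251.9] max 68.0 rect@18 [ 370.2 -242.9   54.2   54.8   18.7] encl [ 370.5 -244.7   29.3]
```

View pics/cc.png

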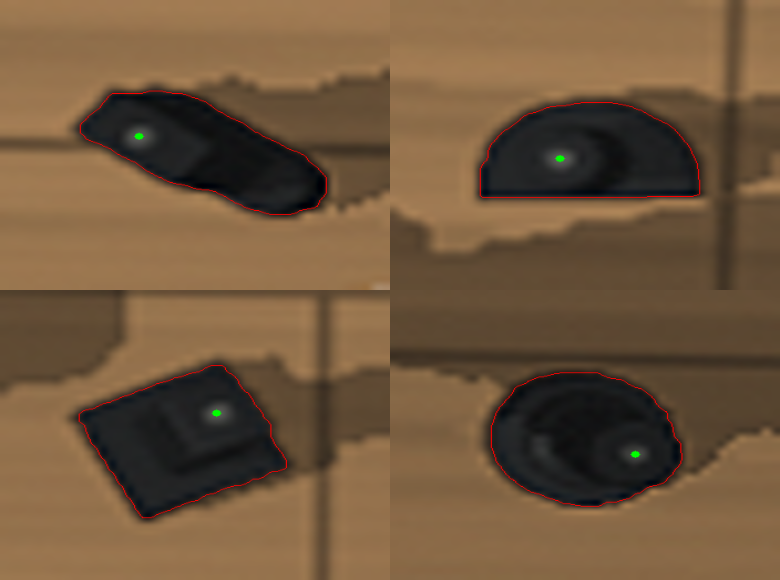

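```bash
python3 - <<'E'
from h import *
d=load("top")
for n,uv,z in [("tinlid",(273.3,144),77),("pot rim",(148,131),85),("rodtip1",(129,126),165),("rodtip2",(137,118.5),160),("rodtip3",(145.5,118),160),("pinkA top",(311.5,113.5),74),("pinkB top",(413.5,132),74),("purple top",(350,209),74),("wood",(363,138),25)]:
    print(n,toz(d,uv,z).round(1))
# edges
def fit(n,z,box,lab):
    c=np.load(f"c_{n}.npy");k=(c[:,0]>box[0])&(c[:,0]<box[1])&(c[:,1]>box[2])&(c[:,1]<box[3])
    P=np.array([toz(d,p,z)[:2] for p in c[k]]).astype(np.float32)
    l=cv2.fitLine(P,cv2.DIST_HUBER,0,.01,.01).ravel();print(n,lab,k.sum(),np.degrees(np.arctan2(l[1],l[0])).round(1),l[2:].round(1))
def b(n,x0,x1,y0,y1): # cc.png panel coordinates to raw
    T={"oblong":(126,181),"moon":(218,208),"square":(324,159),"round":(350,249)}[n]
    return [T[0]-22+x0/390*44,T[0]-22+x1/390*44,T[1]-22+y0/290*44,T[1]-22+y1/290*44]
fit("oblong",18,b("oblong",210,235,180,212),"lower foot")
fit("oblong",18,b("oblong",200,300,90,165),"upper foot")
fit("moon",0,b("moon",490,690,190,205) if 0 else b("moon",100,300,185,205),"flat")
fit("square",18,b("square",85,210,60,125),"top")
fit("square",18,b("square",82,145,130,225),"left")
fit("square",0,b("square",155,280,185,225),"bottom")
E
```

```text
tinlid [634.1 -34.7  77. ]
pot rim [659.  285.2  85. ]
rodtip1 [652. 305. 165.]
rodtip2 [671.5 288.8 160. ]
rodtip3 [673.1 268.6 160. ]
pinkA top [ 716.5 -131.    74. ]
pinkB top [ 675.1 -393.2   74. ]
purple top [ 474.3 -231.    74. ]
wood [ 666.7 -276.4   25. ]
oblong lower foot 22 55.6 [516.  351.3]
oblong upper foot 91 56.3 [546.  347.3]
moon flat 181 -88.4 [449.3 118.1]
square top 113 -63.1 [ 631.2 -162.7]
square left 111 27.1 [ 594.4 -146.5]
square bottom 90 -62.6 [ 588.4 -181.6]
```

```bash
cat > plan.py <<'E'
# usage: plan.py cx cy cz cphi  tx ty tz tphi  (commanded pose -> target; phi = heading of tool y, deg)
import sys,numpy as np
c=list(map(float,sys.argv[1:5]));t=list(map(float,sys.argv[5:9]))
p=np.radians(c[3]);y=np.array([np.cos(p),np.sin(p)]);x=np.array([-y[1],y[0]])
d=np.array(t[:2])-c[:2]
print("shift cm x %.2f y %.2f z %.2f  az %.3f  (len %.0f mm, turn %.0f)"%(d@x/10,d@y/10,(c[2]-t[2])/10,-np.radians(t[3]-c[3]),np.linalg.norm(np.array(t[:3])-c[:3]),t[3]-c[3]))
E
cat > st.py <<'E'
from rig import arm
import numpy as np
s=arm.observe();R=np.array(s["eef_rot"])
print("t",s["t"],"pos",np.round(s["tool_pos"],1),"phi %.2f"%np.degrees(np.arctan2(R[1,1],R[0,1])),"z",R[:,2].round(4),"gap",round(s["finger_gap"],1),"F",np.round(s["ft_force"],1),"j",np.round(s["joint_positions"],2))
E
python3 st.py; python3 plan.py 251.83 599.25 303.95 67.2 534.3 357.2 253.95 146
```

```text
t 0.45 pos [251.8 599.2 303.9] phi 67.21 z [ 0.e+00 -1.e-04 -1.e+00] gap 85.3 F [ 0.1  0.4 -0.1] j [-1.16  0.32 -0.07  1.45  0.02  1.37 -0.06]
shift cm x -35.42 y -11.37 z 5.00  az -1.375  (len 375 mm, turn 79)
```

{"name": "carry_out", "arguments": {
  "motion": "-4.4 -1.4 0.6 0 0 -0.17 5.5; -8.9 -2.8 1.2 0 0 -0.34 5.5; -13.3 -4.3 1.9 0 0 -0.52 5.5; -17.7 -5.7 2.5 0 0 -0.69 5.5; -22.1 -7.1 3.1 0 0 -0.86 5.5; -26.6 -8.5 3.8 0 0 -1.03 5.5; -31 -10 4.4 0 0 -1.2 5.5; -35.4 -11.4 5 0 0 -1.375 5.5",
  "force": 40
}}

```text
t: 1.45
tool_pos: [535.1, 356.0, 253.9]
eef_rot: [[-0.555, -0.832, 0.0], [-0.832, 0.555, 0.0], [-0.0, -0.0, -1.0]]
ft_force: [-0.6, 0.6, 0.3]
finger_gap: 55.2
```

```bash
python3 st.py; python3 - <<'E'
from h import *
s=load("top");crop(s,85,100,150,130,4,"a1.png")
E
```

```text
t 1.45 pos [535.1 356.  253.9] phi 146.32 z [ 4.e-04  3.e-04 -1.e+00] gap 55.2 F [-0.6  0.6  0.3] j [-0.59  0.33 -0.04  1.54  0.02  1.27  1.91]
```

View pics/a1.png

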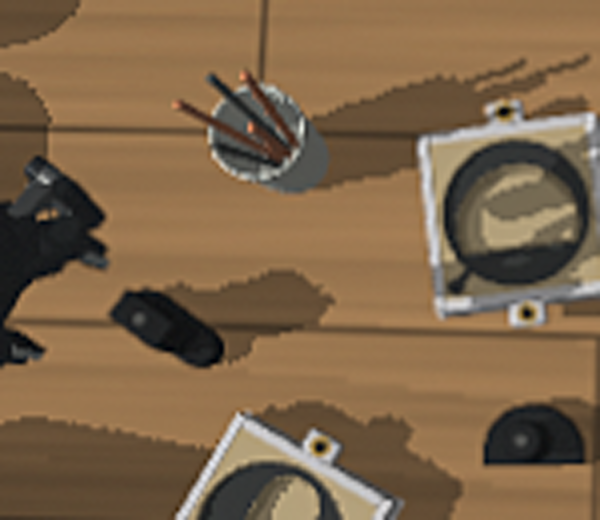

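```bash
python3 - <<'E'
from h import *
for n in("top","scene"):
    d=load(n)
    for z in (181,200,254): print(n,z,proj(d,(535,356,z)).round(1))
    R=np.array(arm.observe()["eef_rot"])
    for s in(-33,33): print([ (proj(d,np.array([535,356,183])+s*R[:,1])).round(1)])
crop(d,330,180,130,110,6,"a2.png")
E
```

```text
top 181 [101.5 174.5]
top 200 [ 97.9 173.6]
top 254 [ 86.5 170.6]
[array([109.9, 162.7])]
[array([ 92.4, 186.2])]
scene 181 [376.5 231.5]
scene 200 [378.8 225.6]
scene 254 [385.7 207.8]
[array([361.5, 231.8])]
[array([391.9, 229.9])]
```

View pics/a2.png

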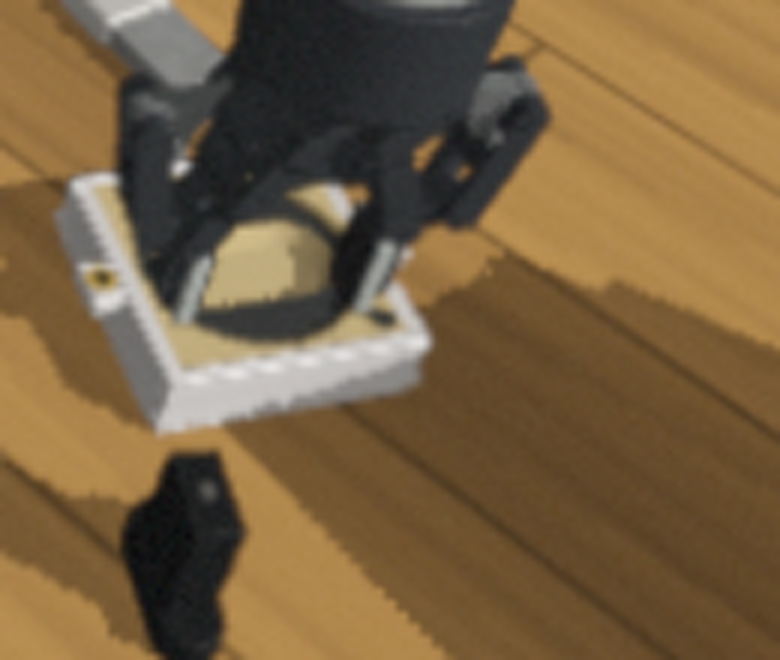

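```bash
python3 - <<'E'
from h import *
d=load("scene")
for n,uv,z in [("oblong",(364.3,261.5),72),("moon",(309.6,188.7),78),("square",(208.5,159.2),74),("round",(254.5,119),76)]: print(n,toz(d,uv,z).round(1))
E
python3 plan.py 534.3 356.3 253.95 146 534.6 357.3 103.95 146
```

```text
oblong [536.3 355.4  72. ]
moon [468.8 110.6  78. ]
square [ 611.5 -169.3   74. ]
round [ 371.1 -247.1   76. ]
shift cm x -0.10 y 0.03 z 15.00  az -0.000  (len 150 mm, turn 0)
```

{"name": "carry_out", "arguments": {
  "motion": "0 0 1.5 0 0 0 5.5; 0 0 4 0 0 0 5.5; 0 0 6.5 0 0 0 5.5; 0 0 9 0 0 0 5.5; 0 0 11.5 0 0 0 5.5; 0 0 13.5 0 0 0 5.5; 0 0 15 0 0 0 5.5; 0 0 15 0 0 0 5.5"
}}

```text
t: 2.65
tool_pos: [533.1, 356.9, 102.5]
eef_rot: [[-0.559, -0.829, -0.002], [-0.829, 0.559, -0.001], [0.002, 0.001, -1.0]]
ft_force: [-0.2, 0.4, -0.5]
finger_gap: 55.2
```

```bash
python3 st.py; python3 - <<'E'
from h import *
d=load("scene");crop(d,320,200,100,90,6,"a3.png")
d=load("top");crop(d,85,130,90,80,6,"a4.png")
E
```

```text
t 2.65 pos [533.1 356.9 102.5] phi 146.02 z [-0.002  -0.0013 -1.    ] gap 55.2 F [-0.2  0.4 -0.5] j [-0.6   0.47 -0.04  1.67  0.02  1.    1.9 ]
```

View pics/a3.png

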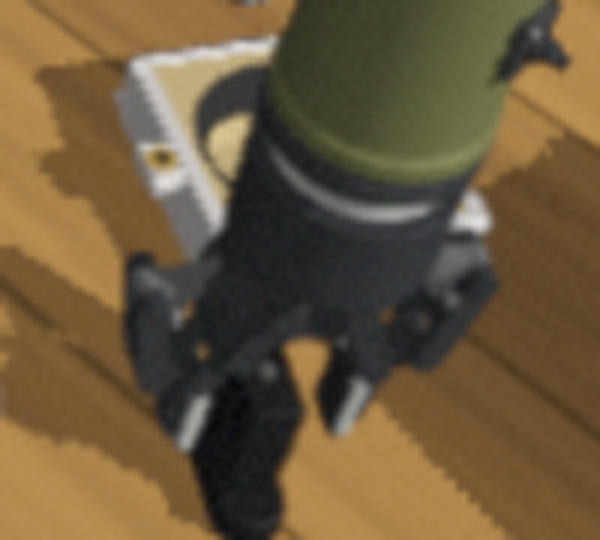

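View pics/a4.png

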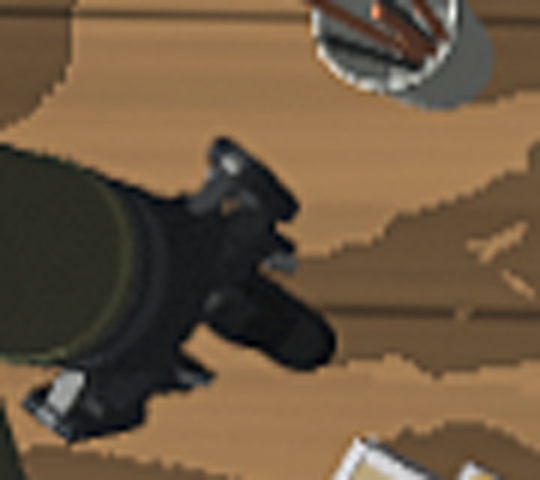

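The scene view shows the stem between both pads, with the dot at (268,370). I'm closing the fingers.

{"name": "carry_out", "arguments": {
  "motion": "0 0 0 0 0 0 3.5; 0 0 0 0 0 0 2; 0 0 0 0 0 0 1; 0 0 0 0 0 0 0.5; 0 0 0 0 0 0 0.5; 0 0 0 0 0 0 0.5; 0 0 -0.3 0 0 0 0.5; 0 0 -1 0 0 0 0.5",
  "force": 40
}}

```text
t: 3.75
tool_pos: [533.1, 356.6, 112.9]
eef_rot: [[-0.559, -0.829, -0.002], [-0.829, 0.559, -0.001], [0.002, 0.001, -1.0]]
ft_force: [0.2, 1.1, -1.8]
finger_gap: 21.8
```

```bash
python3 st.py; python3 plan.py 533.9 357 113.95 146 533.9 357 263.95 146; python3 plan.py  533.9 357 263.95 146 396.6 277.1 263.95 62.4
```

```text
t 3.75 pos [533.1 356.6 112.9] phi 146.00 z [-0.0024 -0.0014 -1.    ] gap 21.8 F [ 0.2  1.1 -1.8] j [-0.6   0.45 -0.04  1.67  0.02  1.02  1.9 ]
shift cm x 0.00 y 0.00 z -15.00  az -0.000  (len 150 mm, turn 0)
shift cm x 14.30 y 6.91 z 0.00  az 1.459  (len 159 mm, turn -84)
```

{"name": "carry_out", "arguments": {
  "motion": "0 0 -1.5 0 0 0 0.5; 0 0 -3.5 0 0 0 0.5; 0 0 -6 0 0 0 0.5; 0 0 -8 0 0 0.05 0.5; 1 0.5 -9.5 0 0 0.17 0.5; 2.5 1.2 -10 0 0 0.32 0.5; 4 2 -10 0 0 0.47 0.5; 5.5 2.7 -10 0 0 0.62 0.5"
}}

```text
t: 4.75
tool_pos: [480.6, 326.6, 215.8]
eef_rot: [[-0.939, -0.345, 0.002], [-0.345, 0.939, 0.001], [-0.002, 0.001, -1.0]]
ft_force: [-0.7, 0.8, -0.7]
finger_gap: 21.7
```

```bash
python3 st.py; python3 - <<'E'
import numpy as np,math
# commanded bookkeeping
p=math.radians(146);y=np.array([math.cos(p),math.sin(p)]);x=np.array([-y[1],y[0]])
print(np.array([533.9,357])+55*x+27*y, 146-math.degrees(.62))
E
python3 plan.py 488.5 341.6 213.95 110.5 396.6 277.1 213.95 62.4
```

```text
t 4.75 pos [480.6 326.6 215.8] phi 110.19 z [ 0.0016  0.0015 -1.    ] gap 21.7 F [-0.7  0.8 -0.7] j [-0.67  0.23  0.03  1.74 -0.01  1.16  1.29]
[480.76037585 326.5011419 ] 110.47661670188896
shift cm x 10.87 y -2.82 z 0.00  az 0.840  (len 112 mm, turn -48)
```

```bash
python3 plan.py 480.8 326.5 213.95 110.48 396.6 277.1 213.95 62.4
```

```text
shift cm x 9.62 y -1.68 z 0.00  az 0.839  (len 98 mm, turn -48)
```

{"name": "carry_out", "arguments": {
  "motion": "1.4 -0.25 0 0 0 0.12 0.5; 2.9 -0.5 0 0 0 0.26 0.5; 4.5 -0.8 0 0 0 0.4 0.5; 6.1 -1.05 0 0 0 0.54 0.5; 7.6 -1.3 0 0 0 0.67 0.5; 8.8 -1.55 0 0 0 0.78 0.5; 9.6 -1.7 0 0 0 0.84 0.5; 9.6 -1.7 0 0 0 0.84 0.5"
}}

```text
t: 5.75
tool_pos: [396.9, 277.1, 215.4]
eef_rot: [[-0.886, 0.463, 0.002], [0.463, 0.886, 0.002], [-0.001, 0.002, -1.0]]
ft_force: [0.0, 0.5, -1.1]
finger_gap: 21.8
```

```bash
python3 st.py; python3 - <<'E'
from h import *
d=load("scene");crop(d,320,150,130,110,6,"b1.png")
d=load("top");crop(d,85,170,120,110,6,"b2.png")
E
```

```text
t 5.75 pos [396.9 277.1 215.4] phi 62.39 z [ 0.0016  0.0016 -1.    ] gap 21.8 F [ 0.   0.5 -1.1] j [-0.74  0.03  0.08  1.97 -0.    1.14  0.43]
```

View pics/b1.png

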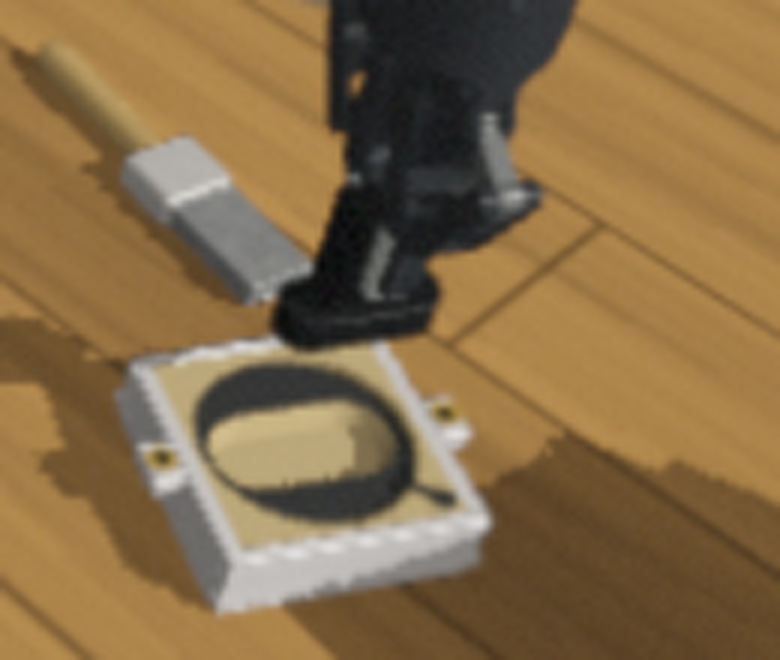

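View pics/b2.png

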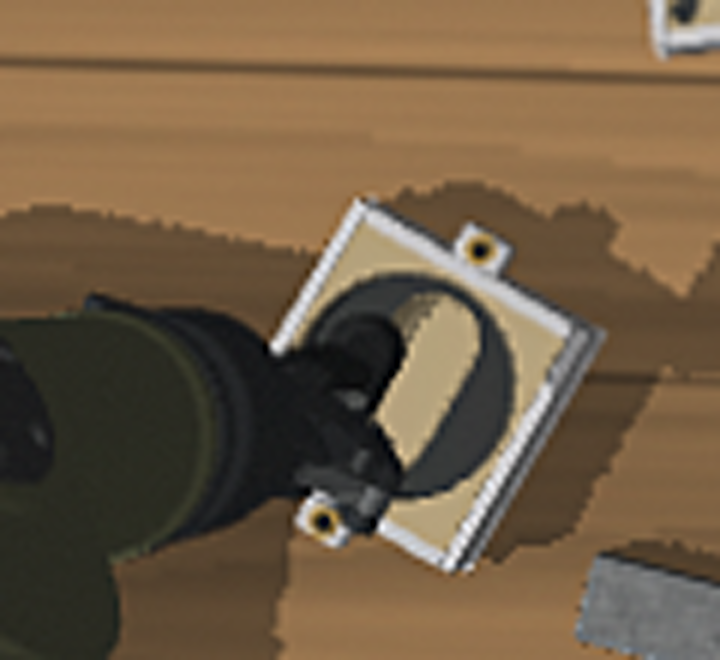

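```bash
python3 - <<'E'
from h import *
d=load("scene");a=np.radians(-27.6)
for s in(-36,36):
    for z in (112,130): print(s,z,((proj(d,(396.9+s*np.cos(a),277.1+s*np.sin(a),z))-[320,150])*6).round(0))
E
```

```text
-36 112 [428. 305.]
-36 130 [440. 275.]
36 112 [271. 329.]
36 130 [280. 299.]
```

{"name": "carry_out", "arguments": {
  "motion": "0 0 1 0 0 0 0.5; 0 0 2.5 0 0 0 0.5; 0 0 4 0 0 0 0.5; 0 0 5.5 0 0 0 0.5; 0 0 6.8 0 0 0 0.5; 0 0 7.6 0 0 0 0.5; 0 0 8 0 0 0 0.5; 0 0 8 0 0 0 0.5"
}}

```text
t: 6.9
tool_pos: [397.0, 277.1, 134.0]
eef_rot: [[-0.886, 0.464, 0.0], [0.464, 0.886, 0.0], [-0.0, 0.0, -1.0]]
ft_force: [-0.1, -0.3, -0.9]
finger_gap: 21.3
```

```bash
python3 st.py; python3 - <<'E'
from h import *
d=load("scene");crop(d,330,180,90,80,8,"b3.png")
E
```

```text
t 6.9 pos [397.  277.1 134. ] phi 62.34 z [ 1.e-04  1.e-04 -1.e+00] gap 21.3 F [-0.1 -0.3 -0.9] j [-0.74  0.13  0.08  2.05 -0.01  0.96  0.43]
```

View pics/b3.png

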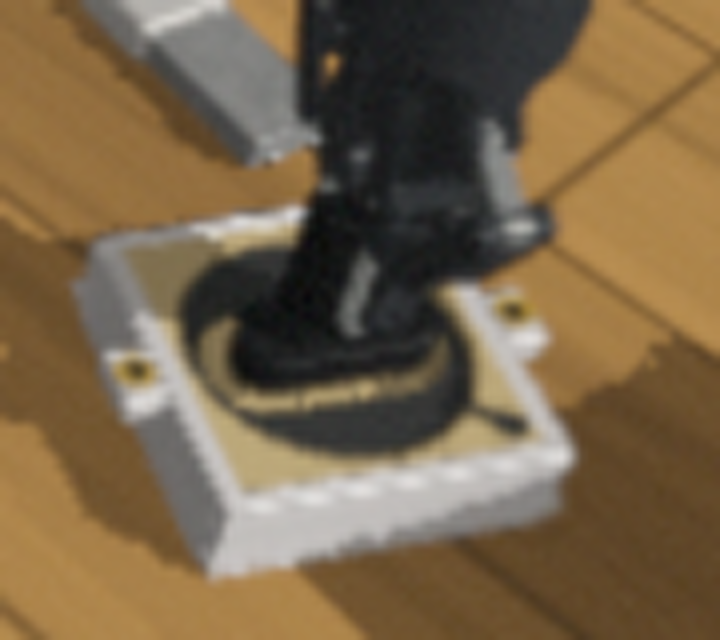

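{"name": "carry_out", "arguments": {
  "motion": "0 0 0.2 0 0 0 0.5; 0 0 0.4 0 0 0 0.5; 0 0 0.6 0 0 0 0.5; 0 0 0.8 0 0 0 0.5; 0 0 0.95 0 0 0 0.5; 0 0 1.1 0 0 0 0.5; 0 0 1.2 0 0 0 0.5; 0 0 1.2 0 0 0 0.5"
}}

```text
t: 7.95
tool_pos: [396.9, 277.2, 122.8]
eef_rot: [[-0.886, 0.464, -0.0], [0.464, 0.886, 0.0], [0.0, -0.0, -1.0]]
ft_force: [-2.1, -1.1, 6.8]
finger_gap: 21.5
```

```bash
python3 st.py
```

```text
t 7.95 pos [396.9 277.2 122.8] phi 62.34 z [-2.e-04  0.e+00 -1.e+00] gap 21.5 F [-2.1 -1.1  6.8] j [-0.74  0.15  0.08  2.06 -0.01  0.94  0.44]
```

{"name": "carry_out", "arguments": {
  "motion": "0 0 0.05 0 0 0 0.5; 0 0 0.1 0 0 0 0.5; 0 0 0.1 0 0 0 2.3; 0 0 0.1 0 0 0 2.6; 0 0 0.1 0 0 0 3.2; 0 0 0.1 0 0 0 4; 0 0 0.1 0 0 0 4.6; 0 0 0 0 0 0 4.6"
}}

```text
t: 8.95
tool_pos: [396.9, 277.0, 121.9]
eef_rot: [[-0.886, 0.464, -0.0], [0.464, 0.886, -0.0], [0.0, -0.0, -1.0]]
ft_force: [-0.1, 0.5, -0.4]
finger_gap: 46.2
```

```bash
python3 st.py;  python3 - <<'E'
from h import *
d=load("scene");crop(d,330,180,90,80,8,"b4.png")
E
```

```text
t 8.95 pos [396.9 277.  121.9] phi 62.34 z [-1.e-04 -1.e-04 -1.e+00] gap 46.2 F [-0.1  0.5 -0.4] j [-0.74  0.15  0.08  2.06 -0.01  0.94  0.44]
```

View pics/b4.png

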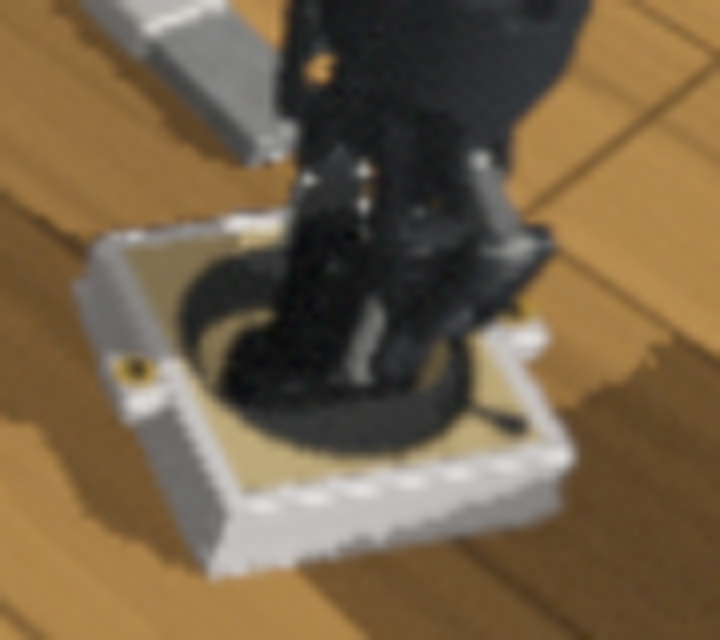

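{"name": "carry_out", "arguments": {
  "motion": "0 0 -0.5 0 0 0 4.6; 0 0 -2 0 0 0 5.5; 0 0 -4 0 0 0 5.5; 0 0 -6.5 0 0 0 5.5; 0 0 -9 0 0 0 5.5; 0 0 -11.5 0 0 0 5.5; 0 0 -13.5 0 0 0 5.5; 0 0 -14 0 0 0 5.5"
}}

```text
t: 10.0
tool_pos: [397.5, 277.5, 264.3]
eef_rot: [[-0.886, 0.464, 0.003], [0.464, 0.886, 0.003], [-0.002, 0.004, -1.0]]
ft_force: [-1.2, -0.2, -0.7]
finger_gap: 54.8
```

```bash
python3 st.py;  python3 plan.py 396.9 277.05 261.95 62.35 464.3 108 261.95 1.6; python3 - <<'E'
from h import *
d=load("scene");crop(d,330,180,90,80,8,"b5.png")
E
```

```text
t 10.0 pos [397.5 277.5 264.3] phi 62.34 z [ 0.0031  0.0026 -1.    ] gap 54.8 F [-1.2 -0.2 -0.7] j [-0.74 -0.01  0.08  1.91  0.    1.24  0.42]
shift cm x -13.82 y -11.85 z 0.00  az 1.060  (len 182 mm, turn -61)
```

View pics/b5.png

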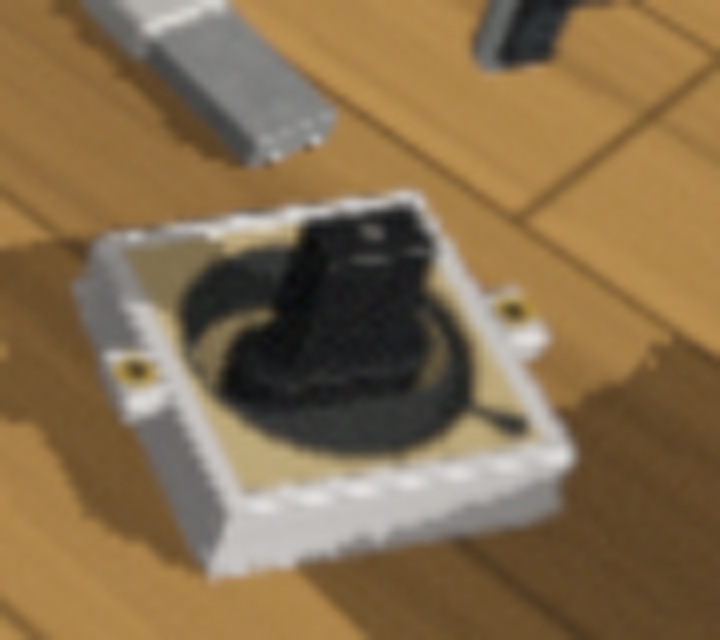

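{"name": "carry_out", "arguments": {
  "motion": "-1.5 -1.3 0 0 0 0.12 5.5; -3.3 -2.8 0 0 0 0.26 5.5; -5.2 -4.4 0 0 0 0.4 5.5; -7.1 -6.1 0 0 0 0.55 5.5; -9 -7.8 0 0 0 0.7 5.5; -11 -9.4 0 0 0 0.85 5.5; -12.8 -11 0 0 0 0.98 5.5; -13.8 -11.8 0 0 0 1.06 5.5"
}}

```text
t: 11.05
tool_pos: [464.3, 106.8, 261.2]
eef_rot: [[-0.023, 1.0, -0.001], [1.0, 0.023, -0.001], [-0.001, -0.001, -1.0]]
ft_force: [-0.3, 0.7, 0.2]
finger_gap: 54.9
```

{"name": "carry_out", "arguments": {
  "motion": "0 0 1.5 0 0 0 5.5; 0 0 4 0 0 0 5.5; 0 0 6.5 0 0 0 5.5; 0 0 9 0 0 0 5.5; 0 0 11.5 0 0 0 5.5; 0 0 13.5 0 0 0 5.5; 0 0 14.2 0 0 0 5.5; 0 0 14.2 0 0 0 5.5"
}}

```text
t: 12.05
tool_pos: [463.7, 108.8, 119.2]
eef_rot: [[-0.029, 1.0, -0.002], [1.0, 0.029, -0.0], [-0.0, -0.002, -1.0]]
ft_force: [0.2, -0.0, 0.0]
finger_gap: 55.1
```

```bash
python3 st.py; python3 - <<'E'
from h import *
d=load("scene");crop(d,265,140,90,80,7,"c1.png")
print(proj(d,(396.9,277.1,90)))
d=load("top");crop(d,185,160,80,80,7,"c2.png")
E
```

```text
t 12.05 pos [463.7 108.8 119.2] phi 1.68 z [-1.5e-03 -4.0e-04 -1.0e+00] gap 55.1 F [ 0.2 -0.   0. ] j [-0.53  0.14  0.26  2.08 -0.04  0.93 -0.22]
[376.21884577 208.67086695]
```

View pics/c1.png

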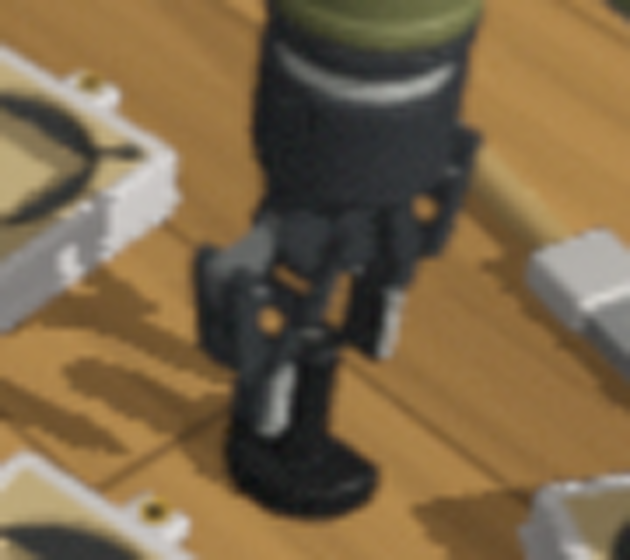

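View pics/c2.png

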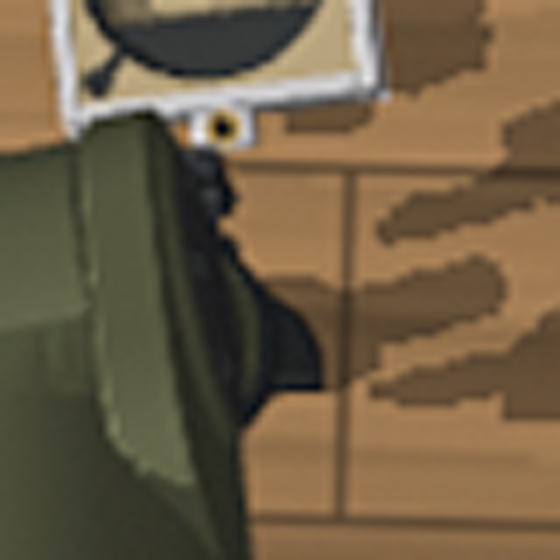

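{"name": "carry_out", "arguments": {
  "motion": "0 0 0.7 0 0 0 5.5; 0 0 1.4 0 0 0 5.5; 0 0 1.4 0 0 0 3.5; 0 0 1.4 0 0 0 2; 0 0 1.4 0 0 0 1; 0 0 1.4 0 0 0 1; 0 0 1.4 0 0 0 1; 0 0 1.4 0 0 0 1",
  "force": 40
}}

```text
t: 13.15
tool_pos: [464.3, 108.5, 105.9]
eef_rot: [[-0.028, 1.0, 0.0], [1.0, 0.028, 0.0], [0.0, 0.0, -1.0]]
ft_force: [0.4, -0.7, -1.6]
finger_gap: 25.0
```

```bash
python3 st.py; python3 plan.py 464.3 108 105.95 1.6 615.6 121.1 213.95 7.2
```

```text
t 13.15 pos [464.3 108.5 105.9] phi 1.61 z [ 0.e+00  1.e-04 -1.e+00] gap 25.0 F [ 0.4 -0.7 -1.6] j [-0.53  0.16  0.26  2.09 -0.05  0.9  -0.21]
shift cm x 0.89 y 15.16 z -10.80  az -0.098  (len 186 mm, turn 6)
```

{"name": "carry_out", "arguments": {
  "motion": "0 0 -1 0 0 0 1; 0 0 -3 0 0 0 1; 0 0 -5.5 0 0 0 1; 0 0 -8 0 0 0 1; 0.1 1.5 -10 0 0 -0.02 1; 0.2 3.5 -10.8 0 0 -0.04 1; 0.35 5.7 -10.8 0 0 -0.06 1; 0.45 7.9 -10.8 0 0 -0.08 1"
}}

```text
t: 14.15
tool_pos: [544.0, 115.4, 214.9]
eef_rot: [[-0.109, 0.994, 0.001], [0.994, 0.109, 0.001], [0.0, 0.001, -1.0]]
ft_force: [0.3, -0.3, -1.0]
finger_gap: 24.9
```

```bash
python3 st.py; python3 - <<'E'
import numpy as np,math
p=math.radians(1.6);y=np.array([math.cos(p),math.sin(p)]);x=np.array([-y[1],y[0]])
c=np.array([464.3,108])+4.5*x+79*y
print(c,1.6+math.degrees(.08))
E
python3 plan.py 543.1 114.7 213.95 6.18 615.6 121.1 213.95 7.2
```

```text
t 14.15 pos [544.  115.4 214.9] phi 6.24 z [ 1.e-03  5.e-04 -1.e+00] gap 24.9 F [ 0.3 -0.3 -1. ] j [-0.51  0.18  0.28  1.81 -0.06  1.15 -0.1 ]
[543.14355171 114.70405498] 6.183662361046586
shift cm x -0.14 y 7.28 z 0.00  az -0.018  (len 73 mm, turn 1)
```

{"name": "carry_out", "arguments": {
  "motion": "0 1.6 0 0 0 0 1; 0 3.4 0 0 0 -0.01 1; -0.1 5.2 0 0 0 -0.02 1; -0.1 6.6 0.5 0 0 -0.02 1; -0.15 7.3 1.5 0 0 -0.02 1; -0.15 7.3 3 0 0 -0.02 1; -0.15 7.3 4.4 0 0 -0.02 1; -0.15 7.3 4.8 0 0 -0.02 1"
}}

```text
t: 15.15
tool_pos: [614.6, 121.4, 164.0]
eef_rot: [[-0.128, 0.992, -0.003], [0.992, 0.128, -0.001], [-0.0, -0.003, -1.0]]
ft_force: [-0.3, -0.3, -1.9]
finger_gap: 25.4
```

```bash
python3 st.py; python3 - <<'E'
from h import *
d=load("scene");crop(d,225,170,90,90,7,"d1.png")
d2=load("top");crop(d2,170,110,80,80,7,"d2.png")
E
```

```text
t 15.15 pos [614.6 121.4 164. ] phi 7.34 z [-3.1e-03 -7.0e-04 -1.0e+00] gap 25.4 F [-0.3 -0.3 -1.9] j [-0.47  0.38  0.28  1.68 -0.12  1.1  -0.02]
```

View pics/d1.png

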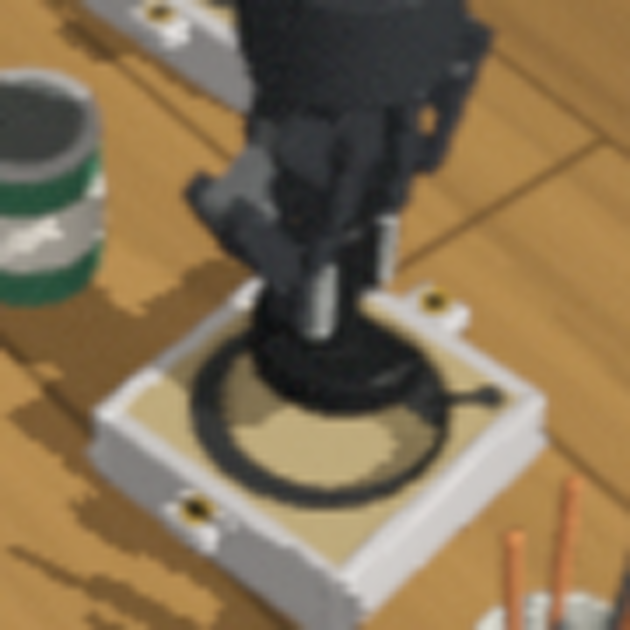

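View pics/d2.png

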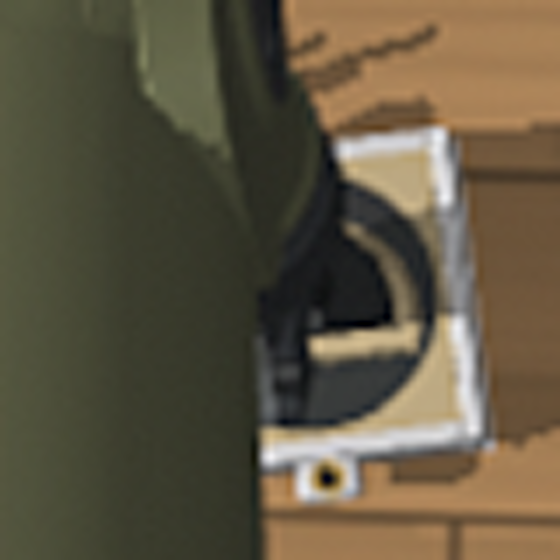

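```bash
cat > moonproj.py <<'E'
from h import *
import sys
d=load("scene");x0,y0,f=map(float,sys.argv[1:4]);cx,cy,zb,yaw=map(float,sys.argv[4:8])
a=np.radians(yaw);t=np.linspace(0,2*np.pi,181)
pts=[(max(-8+34*np.cos(k),-16),34*np.sin(k)) for k in t]
Q=np.array([(proj(d,(cx+u*np.cos(a)-v*np.sin(a),cy+u*np.sin(a)+v*np.cos(a),zb+h))-[x0,y0])*f for u,v in pts for h in(0,18)])
print("u",Q[:,0].min(),Q[:,0].max(),"v max",Q[:,1].max())
E
python3 moonproj.py 225 170 7 614.8 121.2 58.5 7.3
```

```text
u 247.97142607885883 426.2883853798722 v max 418.318026831615
```

{"name": "carry_out", "arguments": {
  "motion": "0 0 0.6 0 0 0 1; 0 0 1.4 0 0 0 1; 0 0 2.2 0 0 0 1; 0 0 2.7 0 0 0 1; 0 0 2.9 0 0 0 1; 0 0 3.1 0 0 0 1; 0 0 3.3 0 0 0 1; 0 0 3.5 0 0 0 1"
}}

```text
t: 16.3
tool_pos: [616.0, 121.6, 131.0]
eef_rot: [[-0.128, 0.992, 0.0], [0.992, 0.128, 0.0], [0.0, 0.0, -1.0]]
ft_force: [0.1, -0.2, -1.8]
finger_gap: 25.2
```

```bash
python3 st.py; python3 - <<'E'
from h import *
d=load("scene");crop(d,225,170,90,90,7,"d3.png")
E
```

```text
t 16.3 pos [616.  121.6 131. ] phi 7.33 z [ 4.e-04  2.e-04 -1.e+00] gap 25.2 F [ 0.1 -0.2 -1.8] j [-0.46  0.42  0.28  1.71 -0.13  1.04 -0.01]
```

View pics/d3.png

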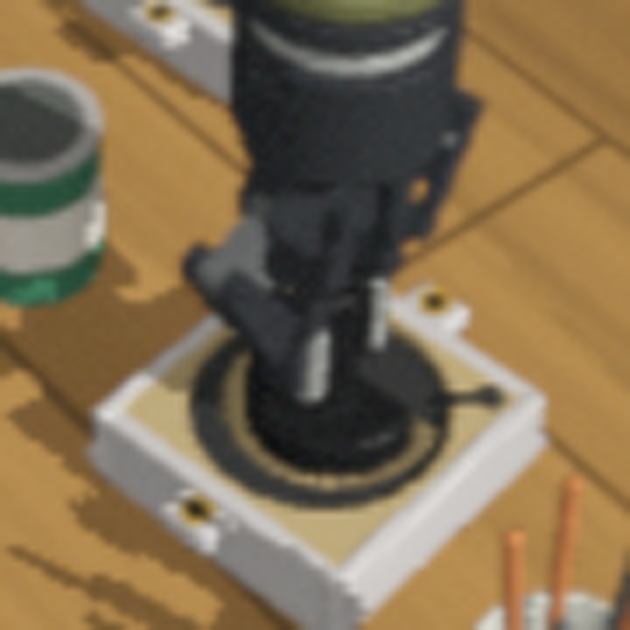

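Well centred, about 7 mm to go. I'm lowering it slowly and then releasing.

{"name": "carry_out", "arguments": {
  "motion": "0 0 0.15 0 0 0 1; 0 0 0.3 0 0 0 1; 0 0 0.45 0 0 0 1; 0 0 0.55 0 0 0 1; 0 0 0.65 0 0 0 1; 0 0 0.72 0 0 0 1; 0 0 0.75 0 0 0 1; 0 0 0.75 0 0 0 1"
}}

```text
t: 17.35
tool_pos: [615.9, 121.5, 123.9]
eef_rot: [[-0.128, 0.992, 0.0], [0.992, 0.128, 0.0], [0.0, 0.0, -1.0]]
ft_force: [-1.0, -0.0, 1.7]
finger_gap: 24.8
```

{"name": "carry_out", "arguments": {
  "motion": "0 0 0.05 0 0 0 1; 0 0 0.1 0 0 0 1; 0 0 0.1 0 0 0 2.6; 0 0 0.1 0 0 0 2.9; 0 0 0.1 0 0 0 3.4; 0 0 0.1 0 0 0 4; 0 0 0.1 0 0 0 4.8; 0 0 0 0 0 0 5.5"
}}

```text
t: 18.35
tool_pos: [615.9, 121.6, 123.4]
eef_rot: [[-0.128, 0.992, -0.0], [0.992, 0.128, -0.0], [-0.0, -0.0, -1.0]]
ft_force: [0.0, 0.1, 0.3]
finger_gap: 55.3
```

{"name": "carry_out", "arguments": {
  "motion": "0 0 -1 0 0 0 5.5; 0 0 -3 0 0 0 5.5; 0 0 -5 0 0 0 5.5; 0 0 -7.5 0 0 0 5.5; 0 0 -10 0 0 0 5.5; 0 0 -12 0 0 0 5.5; 0 0 -13.5 0 0 0 5.5; 0 0 -14 0 0 0 5.5"
}}

```text
t: 19.35
tool_pos: [616.2, 121.6, 264.7]
eef_rot: [[-0.128, 0.992, 0.002], [0.992, 0.128, 0.001], [0.0, 0.002, -1.0]]
ft_force: [0.5, -0.2, 0.1]
finger_gap: 54.7
```

```bash
python3 st.py; python3 plan.py 615.6 121.1 263.45 7.33 609.3 -169 253.45 27.2; python3 - <<'E'
from h import *
d=load("scene");crop(d,225,170,90,90,7,"d4.png")
print((proj(d,(615.6,121.1,96))-[225,170])*7)
E
```

```text
t 19.35 pos [616.2 121.6 264.7] phi 7.33 z [ 1.5e-03  5.0e-04 -1.0e+00] gap 54.7 F [ 0.5 -0.2  0.1] j [-0.48  0.3   0.3   1.57 -0.09  1.28 -0.04]
shift cm x -28.69 y -4.33 z 1.00  az -0.347  (len 290 mm, turn 20)
[328.4933508  290.66042974]
```

View pics/d4.png

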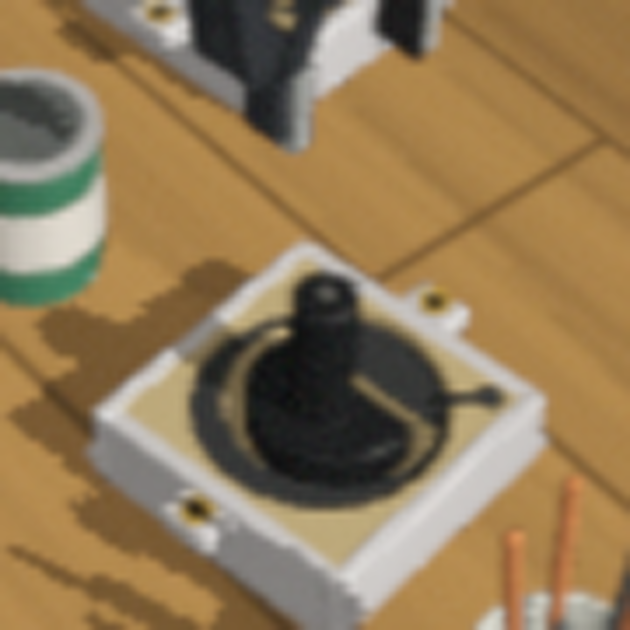

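The moon core is seated: its dot is at (327,291), against a predicted (328,291). On to the square core.

{"name": "carry_out", "arguments": {
  "motion": "-2.5 -0.4 0 0 0 -0.03 5.5; -6.5 -1 0 0 0 -0.08 5.5; -11 -1.7 0 0 0 -0.13 5.5; -15.5 -2.3 0 0 0 -0.18 5.5; -20 -3 0 0 0 -0.24 5.5; -24.5 -3.7 0 0 0 -0.3 5.5; -27.7 -4.2 0.5 0 0 -0.34 5.5; -28.7 -4.3 1 0 0 -0.347 5.5"
}}

```text
t: 20.4
tool_pos: [608.9, -171.4, 252.4]
eef_rot: [[-0.454, 0.891, -0.002], [0.891, 0.454, -0.001], [0.0, -0.002, -1.0]]
ft_force: [-0.4, -0.8, -0.0]
finger_gap: 54.9
```

{"name": "carry_out", "arguments": {
  "motion": "0 0 1.5 0 0 0 5.5; 0 0 4 0 0 0 5.5; 0 0 6.5 0 0 0 5.5; 0 0 9 0 0 0 5.5; 0 0 11 0 0 0 5.5; 0 0 12.5 0 0 0 5.5; 0 0 13.3 0 0 0 5.5; 0 0 13.3 0 0 0 5.5"
}}

```text
t: 21.4
tool_pos: [609.9, -168.5, 120.1]
eef_rot: [[-0.457, 0.889, -0.0], [0.889, 0.457, 0.0], [0.0, -0.0, -1.0]]
ft_force: [0.7, 0.4, -1.0]
finger_gap: 54.8
```

```bash
python3 st.py; python3 - <<'E'
from h import *
d=load("scene");crop(d,165,110,90,90,7,"e1.png")
d2=load("top");crop(d2,285,115,80,80,7,"e2.png")
E
```

```text
t 21.4 pos [ 609.9 -168.5  120.1] phi 27.22 z [-4.e-04  1.e-04 -1.e+00] gap 54.8 F [ 0.7  0.4 -1. ] j [-0.07  0.45  0.37  1.7  -0.19  1.03  0.84]
```

View pics/e1.png

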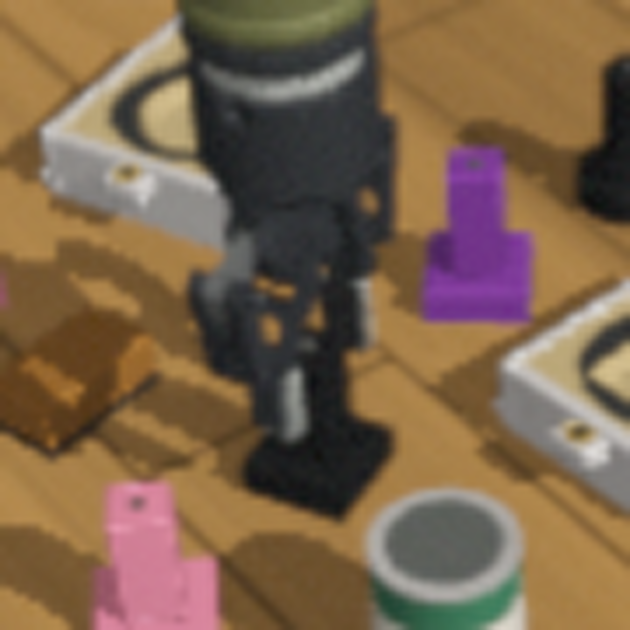

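View pics/e2.png

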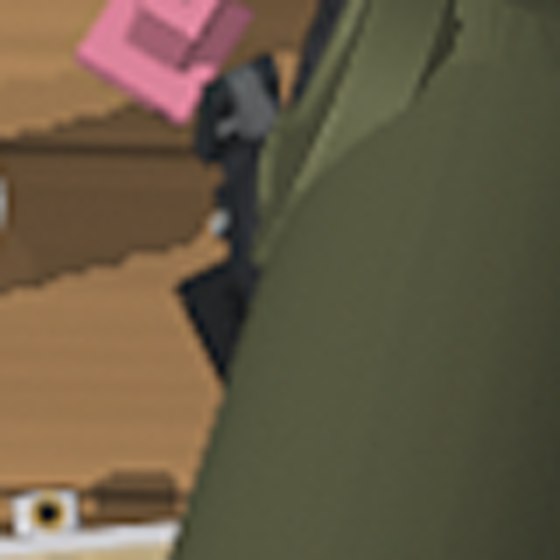

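{"name": "carry_out", "arguments": {
  "motion": "0 0 0.8 0 0 0 5.5; 0 0 1.6 0 0 0 5.5; 0 0 1.6 0 0 0 3.5; 0 0 1.6 0 0 0 2; 0 0 1.6 0 0 0 1; 0 0 1.6 0 0 0 1; 0 0 1.6 0 0 0 1; 0 0 1.6 0 0 0 1",
  "force": 40
}}

```text
t: 22.5
tool_pos: [609.9, -168.6, 104.5]
eef_rot: [[-0.457, 0.889, 0.0], [0.889, 0.457, 0.0], [0.0, 0.0, -1.0]]
ft_force: [-0.2, -0.5, -1.6]
finger_gap: 25.5
```

```bash
python3 st.py; python3 - <<'E'
import numpy as np,math
p=math.radians(7.33);y=np.array([math.cos(p),math.sin(p)]);x=np.array([-y[1],y[0]])
print(np.array([615.6,121.1])-287*x-43*y,7.33+math.degrees(.347))
E
python3 plan.py 609.6 -169 104.45 27.2 459.6 -93 212.45 6.2
```

```text
t 22.5 pos [ 609.9 -168.6  104.5] phi 27.22 z [ 1.e-04  1.e-04 -1.e+00] gap 25.5 F [-0.2 -0.5 -1.6] j [-0.07  0.47  0.37  1.71 -0.19  1.    0.85]
[ 609.56799811 -169.04068131] 27.211635491039566
shift cm x 13.62 y -9.87 z -10.80  az 0.367  (len 200 mm, turn -21)
```

{"name": "carry_out", "arguments": {
  "motion": "0 0 -1 0 0 0 1; 0 0 -3 0 0 0 1; 0 0 -5.5 0 0 0 1; 0 0 -8 0 0 0 1; 0.8 -0.6 -10 0 0 0.02 1; 2.3 -1.7 -10.8 0 0 0.06 1; 4.2 -3 -10.8 0 0 0.11 1; 6 -4.4 -10.8 0 0 0.16 1"
}}

```text
t: 23.5
tool_pos: [543.2, -135.3, 214.4]
eef_rot: [[-0.308, 0.951, 0.003], [0.951, 0.308, 0.0], [-0.001, 0.002, -1.0]]
ft_force: [-0.4, 0.2, -1.6]
finger_gap: 25.7
```

```bash
python3 st.py; python3 - <<'E'
import numpy as np,math
p=math.radians(27.2);y=np.array([math.cos(p),math.sin(p)]);x=np.array([-y[1],y[0]])
c=np.array([609.6,-169])+60*x-44*y;print(c,27.2-math.degrees(.16))
import os
os.system(f"python3 plan.py {c[0]} {c[1]} 212.45 {27.2-math.degrees(.16)} 459.6 -93 164.45 6.2")
E
```

```text
t 23.5 pos [ 543.2 -135.3  214.4] phi 17.94 z [ 0.0026  0.     -1.    ] gap 25.7 F [-0.4  0.2 -1.6] j [-0.17  0.2   0.41  1.81 -0.09  1.15  0.58]
shift cm x 6.65 y -6.61 z 4.80  az 0.207  (len 105 mm, turn -12)
[ 543.03980395 -135.74732639] 18.032675277906826
```

{"name": "carry_out", "arguments": {
  "motion": "1.4 -1.4 0 0 0 0.04 1; 3.1 -3.1 0 0 0 0.1 1; 4.8 -4.8 0 0 0 0.15 1; 6 -6 0.5 0 0 0.19 1; 6.65 -6.6 1.5 0 0 0.207 1; 6.65 -6.6 3 0 0 0.207 1; 6.65 -6.6 4.4 0 0 0.207 1; 6.65 -6.6 4.8 0 0 0.207 1"
}}

```text
t: 24.5
tool_pos: [459.6, -92.8, 162.9]
eef_rot: [[-0.108, 0.994, -0.003], [0.994, 0.108, -0.0], [-0.0, -0.003, -1.0]]
ft_force: [-0.2, -0.6, -0.4]
finger_gap: 25.8
```

```bash
python3 st.py; python3 - <<'E'
from h import *
d=load("scene");crop(d,220,100,90,90,7,"f1.png")
a=np.radians(6.2)
for u,v in((25,25),(25,-25),(-25,-25),(-25,25)):
    print(u,v,[((proj(d,(459.6+u*np.cos(a)-v*np.sin(a),-93+u*np.sin(a)+v*np.cos(a),z))-[220,100])*7).round() for z in(60,78)])
d2=load("top");crop(d2,260,180,80,80,7,"f2.png")
E
```

```text
t 24.5 pos [459.6 -92.8 162.9] phi 6.17 z [-2.5e-03 -4.0e-04 -1.0e+00] gap 25.8 F [-0.2 -0.6 -0.4] j [-0.24  0.06  0.4   2.06 -0.02  1.03  0.27]
25 25 [array([309., 440.]), array([310., 408.])]
25 -25 [array([226., 388.]), array([227., 356.])]
-25 -25 [array([305., 338.]), array([306., 306.])]
-25 25 [array([387., 388.]), array([389., 356.])]
```

View pics/f1.png

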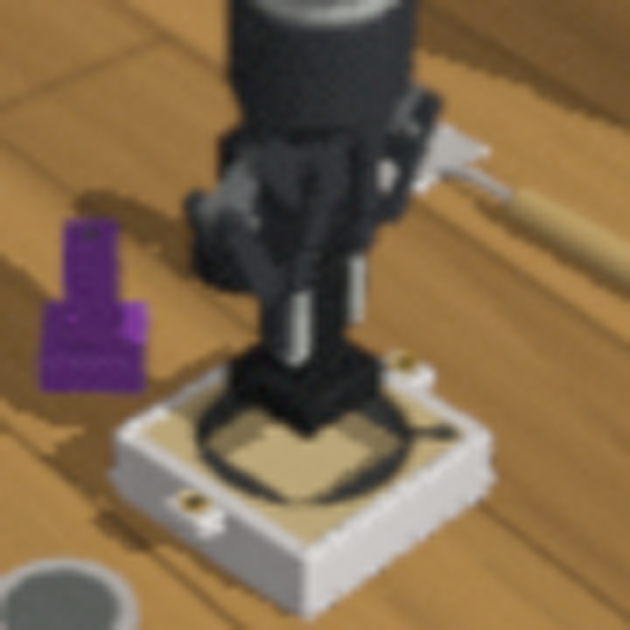

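View pics/f2.png

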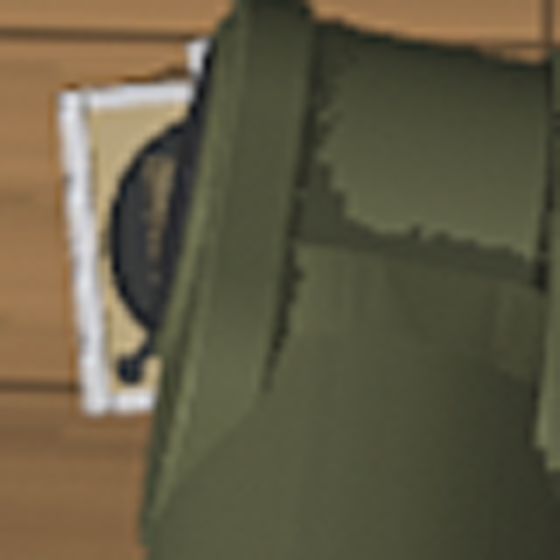

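The foot corners match the prediction, with the front corner at (309,437). I'm lowering it.

{"name": "carry_out", "arguments": {
  "motion": "0 0 0.6 0 0 0 1; 0 0 1.4 0 0 0 1; 0 0 2.2 0 0 0 1; 0 0 2.7 0 0 0 1; 0 0 2.9 0 0 0 1; 0 0 3.1 0 0 0 1; 0 0 3.3 0 0 0 1; 0 0 3.5 0 0 0 1"
}}

```text
t: 25.6
tool_pos: [460.1, -92.6, 129.5]
eef_rot: [[-0.108, 0.994, 0.0], [0.994, 0.108, 0.0], [0.0, 0.0, -1.0]]
ft_force: [1.0, 0.4, -1.8]
finger_gap: 25.7
```

```bash
python3 st.py; python3 - <<'E'
from h import *
d=load("scene");crop(d,220,100,90,90,7,"f3.png")
E
```

```text
t 25.6 pos [460.1 -92.6 129.5] phi 6.19 z [ 4.e-04  1.e-04 -1.e+00] gap 25.7 F [ 1.   0.4 -1.8] j [-0.24  0.11  0.4   2.09 -0.05  0.95  0.3 ]
```

View pics/f3.png

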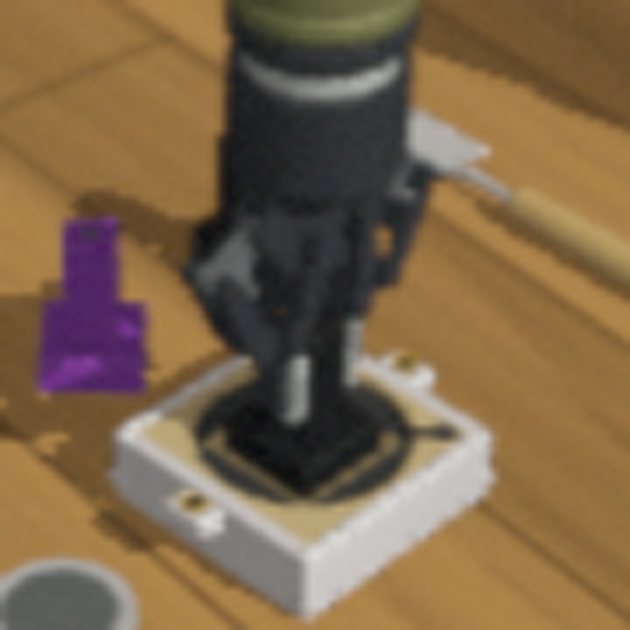

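The foot is over the print with an even pale margin all round.

{"name": "carry_out", "arguments": {
  "motion": "0 0 0.15 0 0 0 1; 0 0 0.3 0 0 0 1; 0 0 0.45 0 0 0 1; 0 0 0.55 0 0 0 1; 0 0 0.65 0 0 0 1; 0 0 0.72 0 0 0 1; 0 0 0.75 0 0 0 1; 0 0 0.75 0 0 0 1"
}}

```text
t: 26.65
tool_pos: [460.0, -92.6, 122.1]
eef_rot: [[-0.108, 0.994, 0.0], [0.994, 0.108, 0.0], [0.0, 0.0, -1.0]]
ft_force: [-0.7, 0.0, 0.9]
finger_gap: 25.6
```

{"name": "carry_out", "arguments": {
  "motion": "0 0 0.05 0 0 0 1; 0 0 0.1 0 0 0 1; 0 0 0.1 0 0 0 2.65; 0 0 0.1 0 0 0 2.9; 0 0 0.1 0 0 0 3.4; 0 0 0.1 0 0 0 4; 0 0 0.1 0 0 0 4.8; 0 0 0 0 0 0 5.5"
}}

```text
t: 27.65
tool_pos: [459.9, -92.5, 121.9]
eef_rot: [[-0.108, 0.994, -0.0], [0.994, 0.108, 0.0], [0.0, -0.0, -1.0]]
ft_force: [-0.1, 0.4, 0.1]
finger_gap: 55.2
```

{"name": "carry_out", "arguments": {
  "motion": "0 0 -1 0 0 0 5.5; 0 0 -3 0 0 0 5.5; 0 0 -5 0 0 0 5.5; 0 0 -7.5 0 0 0 5.5; 0 0 -10 0 0 0 5.5; 0 0 -12 0 0 0 5.5; 0 0 -13.5 0 0 0 5.5; 0 0 -14 0 0 0 5.5"
}}

```text
t: 28.65
tool_pos: [460.3, -92.7, 263.1]
eef_rot: [[-0.108, 0.994, 0.002], [0.994, 0.108, 0.0], [-0.0, 0.002, -1.0]]
ft_force: [0.5, 0.7, 0.1]
finger_gap: 54.8
```

```bash
python3 st.py; python3 plan.py 459.6 -93 261.95 6.2 370 -244.5 252.95 -35; python3 - <<'E'
from h import *
d=load("scene");crop(d,220,80,90,90,7,"f4.png")
print((proj(d,(459.8,-92.8,92))-[220,80])*7)
E
```

```text
t 28.65 pos [460.3 -92.7 263.1] phi 6.19 z [ 1.9e-03  1.0e-04 -1.0e+00] gap 54.8 F [0.5 0.7 0.1] j [-0.26 -0.05  0.39  1.95  0.02  1.24  0.23]
shift cm x -14.09 y -10.54 z 0.90  az 0.719  (len 176 mm, turn -41)
[308.73204653 470.77603779]
```

View pics/f4.png

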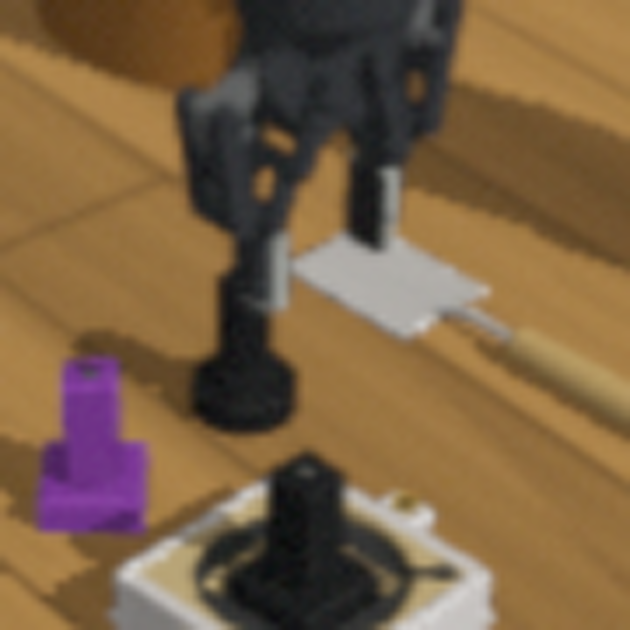

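The square core is seated (dot at (309,469), predicted (309,471)). Last is the round core.

{"name": "carry_out", "arguments": {
  "motion": "-1.2 -0.9 0 0 0 0.06 5.5; -3 -2.3 0 0 0 0.15 5.5; -5 -3.8 0 0 0 0.26 5.5; -7.2 -5.3 0 0 0 0.37 5.5; -9.4 -6.9 0 0 0 0.48 5.5; -11.5 -8.5 0.3 0 0 0.59 5.5; -13.3 -10 0.6 0 0 0.68 5.5; -14.1 -10.5 0.9 0 0 0.719 5.5"
}}

```text
t: 29.7
tool_pos: [369.0, -245.5, 252.1]
eef_rot: [[0.578, 0.816, -0.001], [0.816, -0.578, 0.001], [-0.0, -0.001, -1.0]]
ft_force: [0.1, 0.3, -0.1]
finger_gap: 55.0
```

{"name": "carry_out", "arguments": {
  "motion": "0 0 1.5 0 0 0 5.5; 0 0 4 0 0 0 5.5; 0 0 6.5 0 0 0 5.5; 0 0 9 0 0 0 5.5; 0 0 11 0 0 0 5.5; 0 0 12.5 0 0 0 5.5; 0 0 13.3 0 0 0 5.5; 0 0 13.3 0 0 0 5.5"
}}

```text
t: 30.7
tool_pos: [370.7, -243.8, 119.4]
eef_rot: [[0.573, 0.819, -0.001], [0.819, -0.573, 0.0], [-0.0, -0.001, -1.0]]
ft_force: [-0.3, 0.3, -0.5]
finger_gap: 55.1
```

```bash
python3 st.py; python3 - <<'E'
from h import *
d=load("scene");crop(d,210,70,90,90,7,"g1.png")
d2=load("top");crop(d2,310,210,90,80,7,"g2.png")
E
```

```text
t 30.7 pos [ 370.7 -243.8  119.4] phi -34.99 z [-1.e-03  3.e-04 -1.e+00] gap 55.1 F [-0.3  0.3 -0.5] j [-0.04  0.07  0.58  2.16 -0.05  0.92 -0.04]
```

View pics/g1.png

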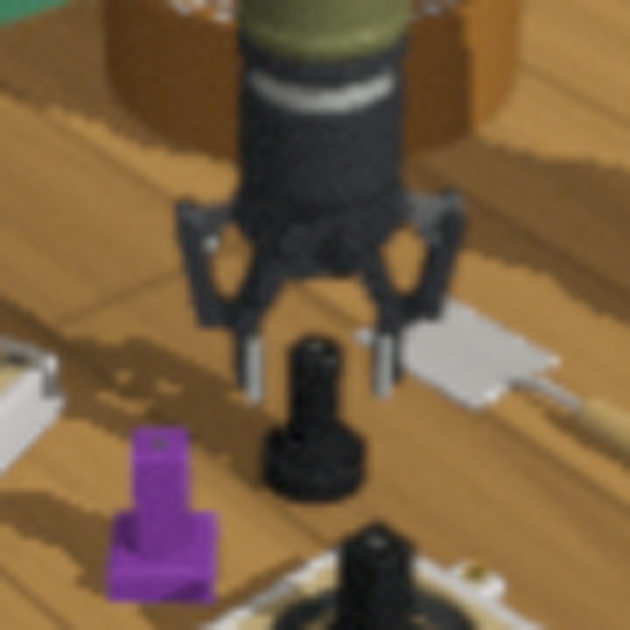

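View pics/g2.png

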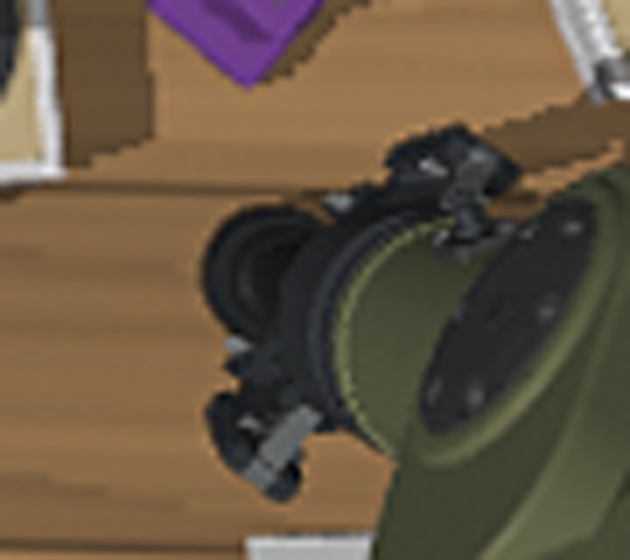

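{"name": "carry_out", "arguments": {
  "motion": "0 0 0.7 0 0 0 5.5; 0 0 1.4 0 0 0 5.5; 0 0 1.4 0 0 0 3.8; 0 0 1.4 0 0 0 2.2; 0 0 1.4 0 0 0 1; 0 0 1.4 0 0 0 1; 0 0 1.4 0 0 0 1; 0 0 1.4 0 0 0 1",
  "force": 40
}}

```text
t: 31.8
tool_pos: [370.7, -244.0, 105.9]
eef_rot: [[0.574, 0.819, -0.0], [0.819, -0.574, 0.0], [0.0, -0.0, -1.0]]
ft_force: [-0.2, -0.5, -2.1]
finger_gap: 27.1
```

```bash
python3 st.py; python3 plan.py 370.4 -244.5 105.95 -35 518.7 -398.6 213.95 -37
```

```text
t 31.8 pos [ 370.7 -244.   105.9] phi -35.01 z [-1.e-04  2.e-04 -1.e+00] gap 27.1 F [-0.2 -0.5 -2.1] j [-0.04  0.09  0.58  2.17 -0.07  0.89 -0.02]
shift cm x -4.12 y 20.99 z -10.80  az 0.035  (len 240 mm, turn -2)
```

{"name": "carry_out", "arguments": {
  "motion": "0 0 -1 0 0 0 1; 0 0 -3 0 0 0 1; 0 0 -5.5 0 0 0 1; 0 0 -8 0 0 0 1; -0.3 1.5 -10 0 0 0 1; -0.8 4 -10.8 0 0 0 1; -1.4 7 -10.8 0 0 0 1; -2 10 -10.8 0 0 0 1"
}}

```text
t: 32.8
tool_pos: [442.1, -318.4, 214.9]
eef_rot: [[0.573, 0.819, 0.001], [0.819, -0.573, -0.0], [0.001, 0.001, -1.0]]
ft_force: [-0.2, 0.1, -1.9]
finger_gap: 27.2
```

{"name": "carry_out", "arguments": {
  "motion": "-0.6 3 0 0 0 0 1; -1.2 6 0 0 0 0 1; -1.7 8.7 0 0 0 0 1; -2 10.3 0.5 0 0 0 1; -2.1 11 1.5 0 0 0 1; -2.1 11 3 0 0 0 1; -2.1 11 4.4 0 0 0 1; -2.1 11 4.8 0 0 0 1"
}}

```text
t: 33.8
tool_pos: [518.4, -397.1, 164.2]
eef_rot: [[0.574, 0.819, -0.002], [0.819, -0.574, 0.002], [0.0, -0.003, -1.0]]
ft_force: [0.5, -0.5, -1.3]
finger_gap: 26.9
```

```bash
python3 st.py; python3 - <<'E'
from h import *
d=load("scene");crop(d,150,70,90,90,7,"i1.png")
t=np.linspace(0,6.283,90);Q=np.array([(proj(d,(518.7+27*np.cos(k),-398.6+27*np.sin(k),z))-[150,70])*7 for k in t for z in(60,78)])
print(Q.min(0),Q.max(0))
d2=load("top");crop(d2,370,150,80,80,7,"i2.png")
E
```

```text
t 33.8 pos [ 518.4 -397.1  164.2] phi -35.00 z [-0.0021  0.0019 -1.    ] gap 26.9 F [ 0.5 -0.5 -1.3] j [ 0.15  0.48  0.61  1.62 -0.29  1.14  0.22]
[249.14789735 279.31317106] [362.76148191 370.99791542]
```

View pics/i1.png

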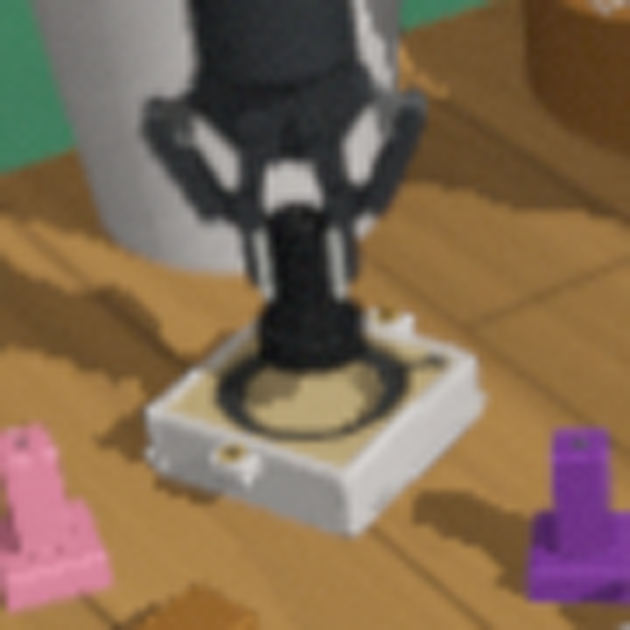

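View pics/i2.png

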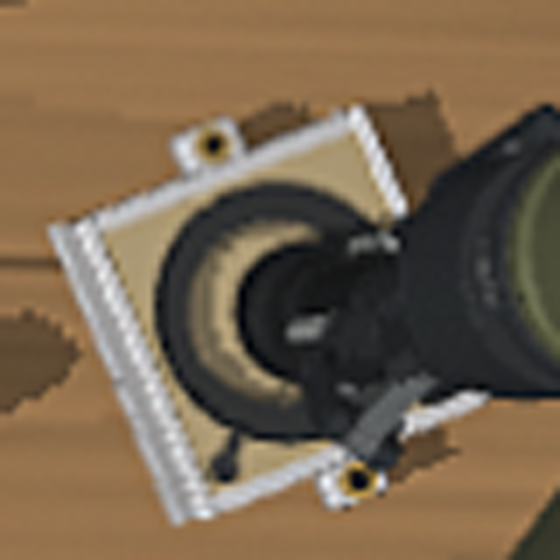

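{"name": "carry_out", "arguments": {
  "motion": "0 0 0.6 0 0 0 1; 0 0 1.4 0 0 0 1; 0 0 2.2 0 0 0 1; 0 0 2.7 0 0 0 1; 0 0 2.9 0 0 0 1; 0 0 3.1 0 0 0 1; 0 0 3.3 0 0 0 1; 0 0 3.5 0 0 0 1"
}}

```text
t: 34.9
tool_pos: [519.4, -398.2, 131.0]
eef_rot: [[0.574, 0.819, 0.0], [0.819, -0.574, -0.0], [0.0, 0.0, -1.0]]
ft_force: [0.1, 0.4, -1.0]
finger_gap: 27.4
```

```bash
python3 st.py; python3 - <<'E'
from h import *
d=load("scene");crop(d,150,70,90,90,7,"i3.png")
d2=load("top");crop(d2,370,150,80,80,7,"i4.png")
E
```

```text
t 34.9 pos [ 519.4 -398.2  131. ] phi -35.00 z [ 4.e-04 -1.e-04 -1.e+00] gap 27.4 F [ 0.1  0.4 -1. ] j [ 0.16  0.51  0.59  1.64 -0.32  1.08  0.23]
```

View pics/i3.png

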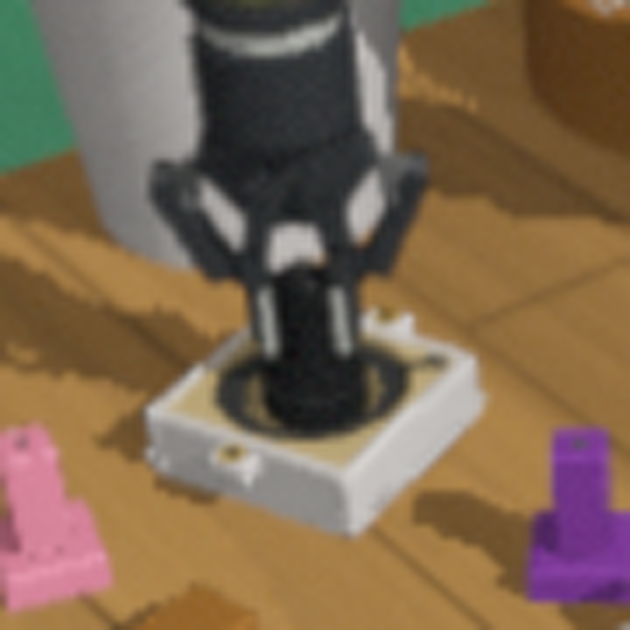

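View pics/i4.png

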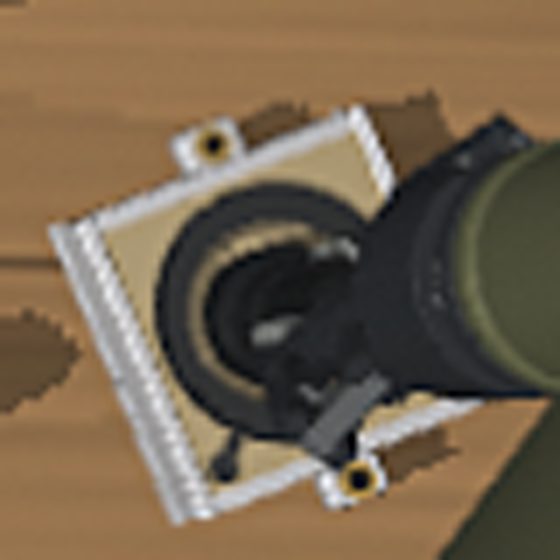

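{"name": "carry_out", "arguments": {
  "motion": "0 0 0.15 0 0 0 1; 0 0 0.3 0 0 0 1; 0 0 0.45 0 0 0 1; 0 0 0.55 0 0 0 1; 0 0 0.65 0 0 0 1; 0 0 0.72 0 0 0 1; 0 0 0.75 0 0 0 1; 0 0 0.75 0 0 0 1"
}}

```text
t: 36.0
tool_pos: [519.3, -398.2, 123.9]
eef_rot: [[0.574, 0.819, 0.0], [0.819, -0.574, 0.0], [0.0, 0.0, -1.0]]
ft_force: [-1.1, 1.0, 3.2]
finger_gap: 27.1
```

{"name": "carry_out", "arguments": {
  "motion": "0 0 0.05 0 0 0 1; 0 0 0.1 0 0 0 1; 0 0 0.1 0 0 0 2.85; 0 0 0.1 0 0 0 3.1; 0 0 0.1 0 0 0 3.6; 0 0 0.1 0 0 0 4.2; 0 0 0.1 0 0 0 5; 0 0 0 0 0 0 5.5"
}}

```text
t: 37.0
tool_pos: [519.2, -398.1, 123.3]
eef_rot: [[0.574, 0.819, -0.0], [0.819, -0.574, 0.0], [0.0, -0.0, -1.0]]
ft_force: [1.6, 0.8, 0.6]
finger_gap: 55.0
```

{"name": "carry_out", "arguments": {
  "motion": "0 0 -1 0 0 0 5.5; 0 0 -3 0 0 0 5.5; 0 0 -5 0 0 0 5.5; 0 0 -7.5 0 0 0 5.5; 0 0 -10 0 0 0 5.5; 0 0 -13 0 0 0 5.5; 0 0 -16 0 0 0 5.5; 0 0 -18 0 0 0 5.5"
}}

```text
t: 38.0
tool_pos: [519.4, -398.6, 306.7]
eef_rot: [[0.574, 0.819, 0.003], [0.819, -0.574, -0.002], [0.0, 0.003, -1.0]]
ft_force: [-0.2, 0.5, 0.5]
finger_gap: 54.9
```

```bash
python3 st.py; python3 - <<'E'
from h import *
for n in("scene","top"):
    d=load(n);cv2.imwrite(f"pics/end_{n}.png",cv2.resize(d["image"][:,:,::-1],(768,576),interpolation=cv2.INTER_CUBIC))
    f=8;out=[]
    for k,(x,y,h) in {"oblong":(396.7,277.1,90),"moon":(615.6,121.1,96),"square":(459.6,-93,92),"round":(518.7,-398.6,94)}.items():
        p=proj(d,(x,y,h));u,v=np.round(p).astype(int)
        w=26;im=cv2.resize(d["image"][max(v-w,0):v+w,u-w:u+w,::-1],(380,280),interpolation=cv2.INTER_CUBIC)
        sub=d["image"][v-5:v+6,u-5:u+6].astype(float).max(2)
        g=cv2.GaussianBlur(cv2.resize(sub,None,fx=f,fy=f,interpolation=cv2.INTER_CUBIC),(0,0),4)
        _,mx,_,q=cv2.minMaxLoc(g[12:-12,12:-12]);px=(np.array(q)+12.5)/f-.5+[u-5,v-5]
        print(n,k,"pred",p.round(1),"peak",px.round(1),round(mx),"->",toz(d,px,h)[:2].round(1))
        out.append(im)
    cv2.imwrite(f"pics/fin_{n}.png",np.vstack([np.hstack(out[:2]),np.hstack(out[2:])]))
E
```

```text
t 38.0 pos [ 519.4 -398.6  306.7] phi -35.02 z [ 0.003  -0.0016 -1.    ] gap 54.9 F [-0.2  0.5  0.5] j [ 0.12  0.37  0.65  1.46 -0.23  1.38  0.17]
scene oblong pred [376.3 208.6] peak [373.6 205.1] 179 -> [392.  264.8]
scene moon pred [271.9 211.5] peak [268.1 208.1] 167 -> [615.5 106.2]
scene square pred [264.1 147.2] peak [267.1 143.3] 150 -> [ 440.1 -102.1]
scene round pred [193.  110.2] peak [192.2 106.1] 184 -> [ 506.9 -422.6]
top oblong pred [145.3 234.8] peak [144.6 235.6] 92 -> [394.9 278.8]
top moon pred [210.8 148.4] peak [207.1 144.1] 85 -> [626.4 130.9]
top square pred [295.5 213.4] peak [295.8 213.7] 87 -> [459.  -93.7]
top round pred [419.6 192.5] peak [419.4 193.1] 82 -> [ 517.4 -398.2]
```

View pics/fin_scene.png

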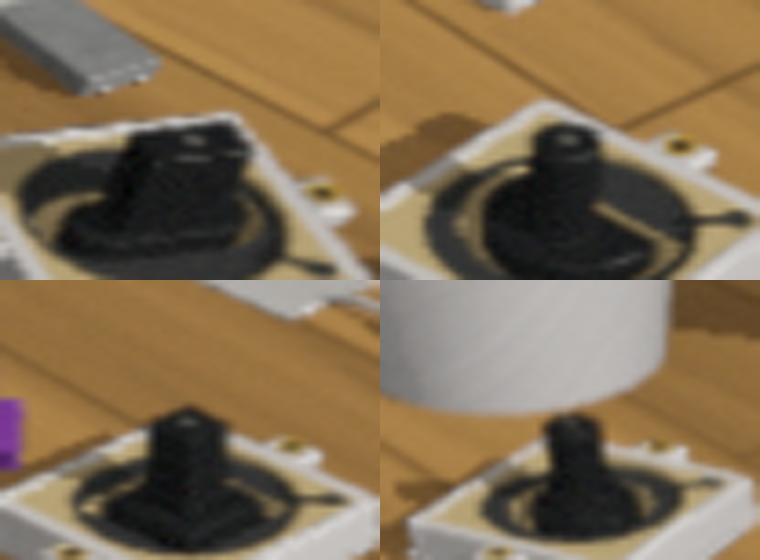

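View pics/fin_top.png

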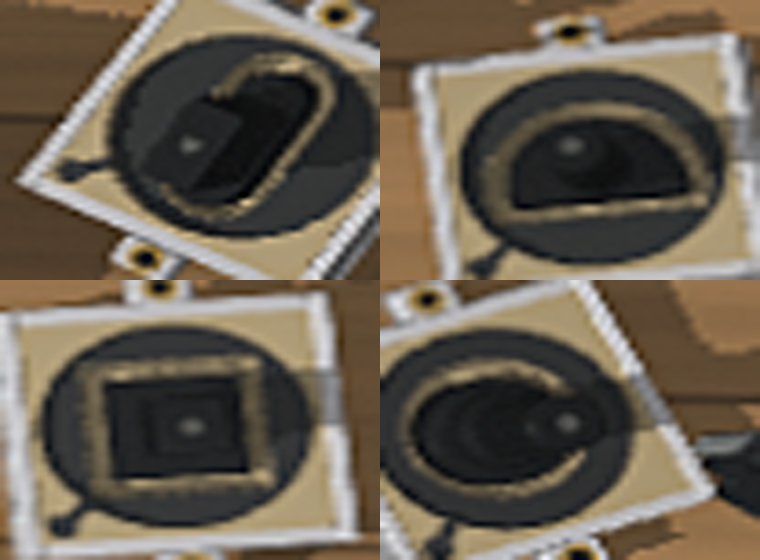

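View pics/end_top.png

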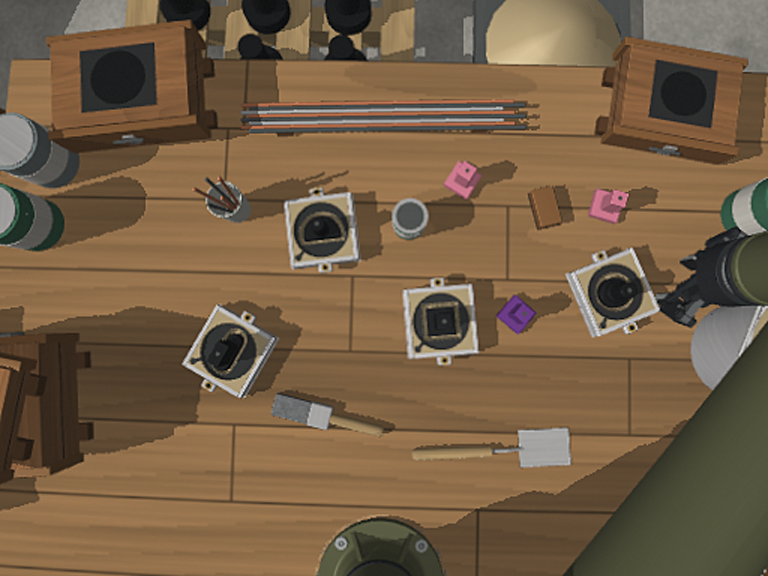

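All four feet sit inside their prints with pale margins all round, and the tin (410,217) and pot (222,200) are where they were. I'm handing the job in.

```bash
python3 -c "
from rig import arm
print(arm.sign_off())"
```

```text
the job is handed in; nothing more can be done
None
```

I set all four cores upright in their matching moulds in the order oblong, moon, square, round, and handed the job in at about 38 s of robot time. Each was gripped by the stem with 40 N, turned to suit, lowered slowly until light contact (under 10 N), then released. The sign-off gave no verdict.

**Position checks:**
- **Top view:** the last picture shows each foot inside its own print with a pale margin. The dots on top of the stems put the oblong, square and round cores within about 2.5 mm of their prints' axes.
- **Seated depth:** contact came within about 1 mm of the expected seated height on all four cores. In the scene view after release, the top dots of the oblong, moon and square cores were within about 0.7 mm of prediction.
- **Bystanders:** the green tin and the pot of rods are where they were at the start. The pink and purple look-alikes are also unmoved, and the gripper was clear above the moulds.

**Failed or disagreeing checks:**
- **Automatic dot search:** in the last pictures it failed for all four cores in the scene view and for the moon core in the top view. It picked bright background instead of the dots, so I judged those by eye and from the earlier checks.
- **Round core in the scene view:** while it was being lowered, its outline sat about 2 mm off the prediction. The final top view, the contact height and a look at the last scene picture all agreed that it is seated.

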